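Clear the lane and sheathe the bench scraper

ROBOT

A 6-joint arm with a two-finger parallel gripper is mounted at the origin on the work surface. World frame = base frame: x ahead of the robot, y to its left, z up, the work surface at z = 0. Lengths are in m, angles in degrees, forces in N, time in s.
With the tool pointing down it reaches from about 0.35 to 0.875 m from the base axis. Payload 4.2 kg.
Tool frame: the origin (TCP) lies midway between the tips of the shut fingers; the grasp point (between the pads) lies 19 mm behind it (hold_point_z is the z of the grasp point in the tool frame, in m); z points along the fingers, y is the direction in which the jaws open and shut (so a half turn about z gives the same grasp; the last joint's range is limited). The gripper opens to 87 mm and grips with 3 to 60 N. Pads are 19 mm wide; open, the fingers measure 117 mm over their backs; the gripper's body (75 mm by 190 mm) begins 51 mm behind the grasp point.
Start: joints at [91.937, 22.042, 0.453, 0, -68.411, -14.817], TCP at [0.139, 0.609, 0.223] pointing down, gripper open.
Joint ranges: [-179.83, 179.83], [-69.29, 118.12], [-61.27, 80.66], [-181.25, 117.63], [-171.15, -9.14], [-177.46, 177.46]. Speed limits (degrees/s): [159.86, 159.86, 180, 180, 180, 180].

INTERFACE

Orientations are given as a 3x3 rotation matrix whose columns are the frame's x, y, z axes.
In Python, from station import * gives the robot as it stands. The module is installed in compiled form; this text tells all that it offers.
- The arm moves only by the tool jog_arm, never from a script. Its argument "moves" is a list of rows, each a list of 7 numbers: the closure, from -1 (fully open) to 1 (shut), then the shift along the tool's x, y, z in m, then the turn, a rotation vector about the tool's x, y, z in rad. In form: [[gripper, x, y, z, wx, wy, wz], ...]. A call has exactly 10 rows; each row is the pose to reach, as a shift and turn from the pose commanded when the call began, along the tool's axes at that moment; what a row does not reach only later rows make up. A row lasts 1/12 s, in which the tool goes at most 41.7 mm and 7.16 degrees, less where a joint would pass 70% of its speed; a pose out of reach is approached as far as the arm can. A call with a gripper value outside its range is refused whole. The fingers move at their own pace and stop on an object; the grip force is fixed at half the most. Time passes only in rows, so rows that repeat a pose let the fingers close, or fill a call up. It gives the time, the measured TCP pose, the force and the opening at its end, in the units of the state.
- sense(): the state, without advancing time (a new reading comes with each control period).
- capture(name): name is "scene" or "top" or "wrist"; returns a dict with "frame" (384x512x3 uint8, red, green, blue), "fov_y" (degrees; the focal length in pixels is half the picture's height over the tangent of half this angle, whatever the lens; pixels are square), "cx", "cy" (the principal point, pixels), "world_from_camera" (4x4, takes a point from camera to world coordinates). Camera axes: x right, y down, z forward; pixel columns grow to the right and rows downward; lengths in m; the calibration is good to about 2 mm. The wrist camera is an equidistant fisheye: a pixel r from the principal point sees the ray r / f radians off the axis. A picture is of the moment at which its call begins. There is no depth.
- finish_job(): hands the job in, once; it reports no verdict.
The state is a dict: "time_s": time; "joints": joint angles; "joint_velocities": joint speeds; "effort": joint torques, N m; "tcp_pos": TCP position; "ee_rot": TCP orientation; "wrist_force": force on the tool from outside, world axes, zero at the start; "moment": the same for the moment, N m; "gripper_width": opening from 0.0 (shut) to 1.0 (fully open).
Only numpy, scipy, OpenCV 4.12 (cv2) and the standard library are available. Lean on these libraries where they do the work, as an engineer would, in place of code of your own. Each camera call takes 0.05 s, during which the arm holds its last target.

TASK

Put the bench scraper away. The small hand scoop stands in its way: hang the scoop upright by its own hook over the rim of the round bucket and let go, then slide the scraper blade-first along the bench, keeping it flat and never lifting it, all the way home into the slot of the holder. Leave the other things on the bench where they are.

Things in the scene. Friction and masses are not known exactly. Their poses are not given: they have to be found in the camera images.
- holder: Dark steel blade holder bolted to the bench (cannot move): a low box 95 mm deep (x), 132 wide (y), 20 high. Origin on the bench at the centre of its slot mouth; +x is the direction of insertion, z up. Two 20 mm high guide wings form a funnel: about 116 mm apart inside at the mouth (x = 0), about 168 mm apart at x = -45 mm; they guide a pushed blade in.
- slot_mouth (a point): Centre of the slot's mouth, 7 mm above the bench. The slot has no floor (the bench itself), is 116 mm wide, 14 mm high under a 6 mm roof, 87 mm deep to a solid back stop; the roof has a window from 30 to 65 mm in.
- slot_stop (a point): Centre of the back stop's face inside the slot, 87 mm in, 3 mm above the bench.
- scraper: Wide flat bench scraper lying flat, loose, 0.28 to 0.46 kg: steel blade 110 mm wide (y), 6 thick, reaching to x = +104 mm; across its back a round wooden grip bar along y, 24 mm in diameter, 110 long (x = -12 to +12 mm), which can be pushed from behind. Origin on its underside below the bar's axis; +x to the blade's front edge, z up. It starts before the holder, roughly facing the slot.
- scraper_tip (a point): Middle of the blade's front edge, 104 mm ahead of the scraper's origin, 3 mm above its underside. At the start 115 to 160 mm short of the guide wings' ends, up to 30 mm to a side of the slot's centre line and turned up to 0.15 rad. When it meets the back stop the grip bar stands 5 mm clear of the roof's edge.
- scoop: Small sheet-metal hand scoop, loose, 0.13 to 0.21 kg, standing upright on its pan between scraper and holder. Origin on its underside at the foot of its upright back plate (4 mm thick, 56 wide in y, 90 high). The pan (60 mm long, 30 high) sticks out to +x; the hook at the top of the plate folds over to -x and down.
- scoop_grip (a point): Centre of the scoop's black grip block, 113 mm above the scoop's underside, right above the hook's throat. The block is 14 mm thick (scoop's x), 44 wide (y), from 90 to 132 mm high; pinch it across its thickness.
- hook_throat (a point): Middle of the underside of the hook's roof (what rests on a rim): 10 mm to -x of the scoop's origin, 86 mm up. Hook 36 mm wide (y), roof 86 to 90 mm high; its leg (x = -22 to -18 mm) hangs down to 62 mm, leaving a throat open downwards, 16 mm wide (x = -18 to -2 mm), 24 deep.
- bucket: Grey round steel scrap bucket, fixed and upright, open at the top, straight sides, outer radius 75 mm, 130 mm high, wall 4 mm thick (wall's middle 73 mm from its axis). Origin on the bench on its axis. Any part of the rim will do.
- bucket_rim (a point): Centre of the bucket's mouth, 130 mm above the bench.
- hammer: Bystander: hammer lying beyond the lane.
- wirebrush: Bystander: brush lying behind the scraper, near the robot.
- discs: Bystander: stack of black cutting discs, 114 mm across, 12 mm high.
- tin: Bystander: tin, 72 mm across, 110 mm high; origin at its foot.
- tube: Bystander: square steel tube offcut, 120 x 40 x 40 mm.
- grinder: Bystander: angle grinder lying on the far side, about 260 mm long.
- mug: Bystander: white mug, 80 mm across, 90 mm high.
Things that resemble listed ones, but are neither listed nor needed, are in the scene too. What is shaped like the scoop but orange is not meant.

How it is judged (in metres and radians):
On the way, in this order (a step that is already met when the one before it is completed fails the run):
1. the scoop hangs upright by its hook on the bucket's rim, released (horizontal distance between hook_throat and bucket_rim between 0.058 and 0.088 m and height (world z) of hook_throat between 0.122 and 0.142 m and angle between scoop's own z axis and vertical below 0.35 rad and contact force between scoop and bucket above 0.2 N and contact force between scoop and the fingers below 0.05 N and linear speed of scoop below 0.03 m/s), for 0.3 s.
2. the scraper's blade is fully home in the slot (x of scraper_tip in the frame of holder above 0.081 m and y of scraper_tip in the frame of holder between -0.008 and 0.008 m and z of scraper_tip in the frame of holder below 0.012 m and angle between the x axis of scraper and the x axis of holder, either way round below 0.08 rad and linear speed of scraper below 0.02 m/s), for 0.2 s.
At the end, for the whole second after the job is handed in: The scoop hangs still and free by its hook on the bucket rim (hook roof at rim height, over the wall within about 15 mm, tilt under 0.35 rad); the scraper lies still, front edge within 6 mm of the back stop, centred within 8 mm, aligned within 0.08 rad (all of step 1 and all of step 2); the robot touches nothing.
It fails at once if the scraper is lifted or tilted off the bench (height (world z) of scraper above 0.03 m or height (world z) of scraper_tip above 0.035 m or angle between scraper's own z axis and vertical above 0.3 rad).
It fails at once if a bystander is displaced by more than 40 mm (distance of any of hammer, wirebrush, discs, tin, tube, grinder, mug from where it was at the start of the episode above 0.04 m).
It also fails if it takes over 61 s, if anything falls off the work surface, if the arm or the gripper's body presses on something with over 40 N, if the wrist force passes 120 N, or if a joint passes its speed limit or range.

## Working session

There is one attempt and no reset: what is moved stays moved. The work goes in short steps, Python scripts to look and compute and a tool call to move; the robot and the scene stay as the last step left them, time stands still between calls to the robot, and variables do not carry over. Pictures are saved under pics/ and viewed, and the job is handed in when it is done.

Besides the shell and the picture viewer there is one more tool, called after "Emit:" as a command line: name --pt "numbers of a row" for each row, then --argument value for the rest. jog_arm: Moves the arm, as the interface text tells. Its arguments: {"type":"object","properties":{"moves":{"type":"array"}},"required":["moves"]}

```bash
mkdir -p pics; cat > h.py <<'E'
from station import *
import numpy as np, cv2
def cap(n,fn=None):
    c=capture(n)
    if fn: cv2.imwrite('pics/'+fn,c['frame'][:,:,::-1])
    np.savez('last_'+n+'.npz',**c)
    return c
def load(n):
    return dict(np.load('last_'+n+'.npz'))
def ray(c,u,v):
    f=c['frame'].shape[0]/2/np.tan(np.radians(float(c['fov_y']))/2)
    d=np.array([(u-c['cx'])/f,(v-c['cy'])/f,1.]);T=np.array(c['world_from_camera'])
    return T[:3,3],T[:3,:3]@d
def wray(c,u,v):
    f=c['frame'].shape[0]/2/np.tan(np.radians(float(c['fov_y']))/2)
    x=u-float(c['cx']);y=v-float(c['cy']);r=np.hypot(x,y);a=r/f
    d=np.array([np.sin(a)*x/max(r,1e-9),np.sin(a)*y/max(r,1e-9),np.cos(a)]);T=np.array(c['world_from_camera'])
    return T[:3,3],T[:3,:3]@d
def onz(c,u,v,z,w=False):
    o,d=(wray if w else ray)(c,u,v); return o+d*(z-o[2])/d[2]
E
python3 - <<'E'
from h import *
for n in('scene','top','wrist'):
    c=cap(n,n+'0.png'); print(n,c['fov_y'],c['cx'],c['cy'],np.round(c['world_from_camera'],3).tolist())
print(sense())
E
```

```text
scene 52.011174752767666 258.42546466266685 196.34954073640685 [[0.202, 0.828, -0.523, 1.307], [0.979, -0.167, 0.114, -0.132], [0.007, -0.535, -0.845, 1.303], [0.0, 0.0, 0.0, 1.0]]
top 54.96650697910495 261.0436018807729 185.77683031503742 [[0.005, -0.993, 0.121, 0.477], [-1.0, -0.005, -0.002, 0.04], [0.003, -0.121, -0.993, 1.109], [0.0, 0.0, 0.0, 1.0]]
wrist 65.70646984690485 255.45369537370448 190.91300047952575 [[-0.224, -0.945, -0.237, 0.204], [-0.975, 0.218, 0.051, 0.594], [0.003, 0.243, -0.97, 0.384], [0.0, 0.0, 0.0, 1.0]]
{'time_s': 0.15, 'joints': array([ 9.19363284e+01,  2.20827805e+01,  3.96778110e-01, -1.99834077e-02,
       -6.84110763e+01, -1.48159280e+01]), 'joint_velocities': array([-0.09800205, -0.11627998,  0.18996711,  0.07836929,  0.04598929,
       -0.01002563]), 'effort': array([-1.50319949e-03, -3.91053307e+01,  1.87587476e+01,  4.22235176e+00,
        1.24001989e-02, -1.39214817e-04]), 'tcp_pos': array([0.13920843, 0.60882949, 0.22168311]), 'ee_rot': array([[ 9.74811963e-01, -2.23028171e-01, -2.66874340e-04],
       [-2.23028299e-01, -9.74810481e-01, -1.70431308e-03],
       [ 1.19957926e-04,  1.72090531e-03, -9.99998512e-01]]), 'wrist_force': array([-0.49167253, -0.66975108,  0.26067464]), 'moment': array([-0.02512607, -0.05975007, -0.04057558]), 'gripper_width': 0.99767090145749}
```

View pics/scene0.png

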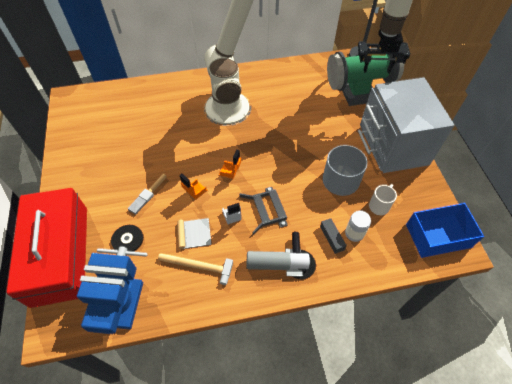

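View pics/top0.png

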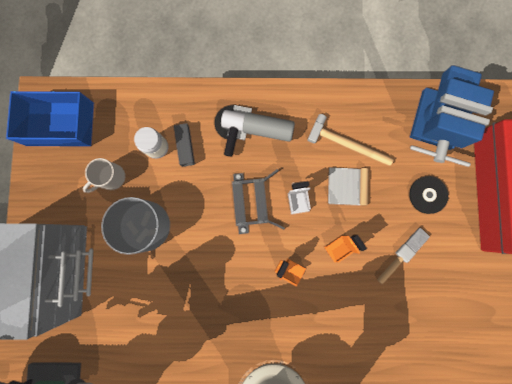

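View pics/wrist0.png

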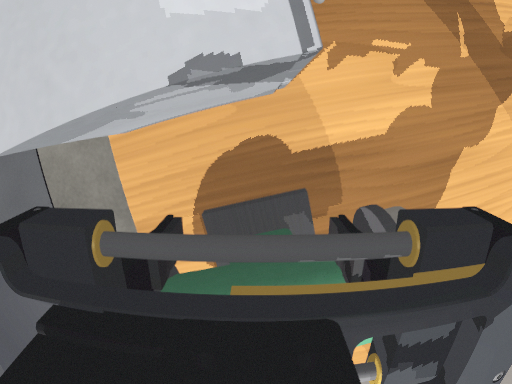

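```bash
python3 - <<'E'
from h import *
c=load('top'); im=c['frame'][:,:,::-1]
a=cv2.resize(im[150:260,215:390],None,fx=4.5,fy=4.5,interpolation=cv2.INTER_CUBIC);cv2.imwrite('pics/tz.png',a)
c=load('scene'); im=c['frame'][:,:,::-1]
a=cv2.resize(im[140:260,165:375],None,fx=3.8,fy=3.8,interpolation=cv2.INTER_CUBIC);cv2.imwrite('pics/sz.png',a)
E
```

```text
(no output)
```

View pics/tz.png

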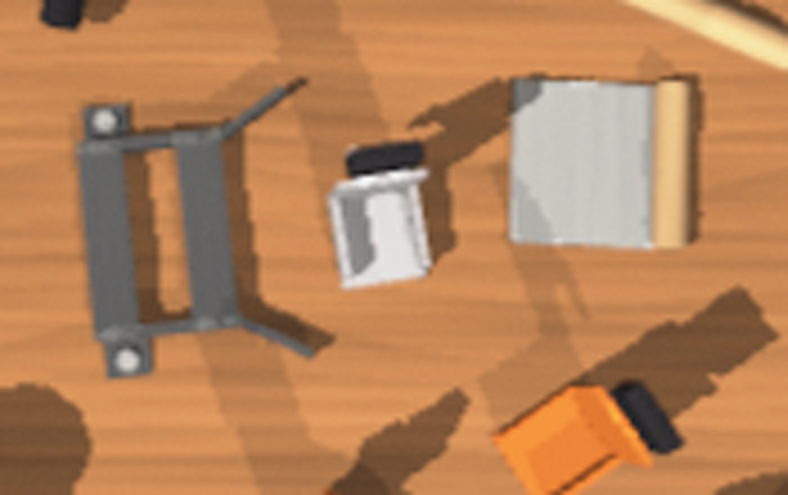

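View pics/sz.png

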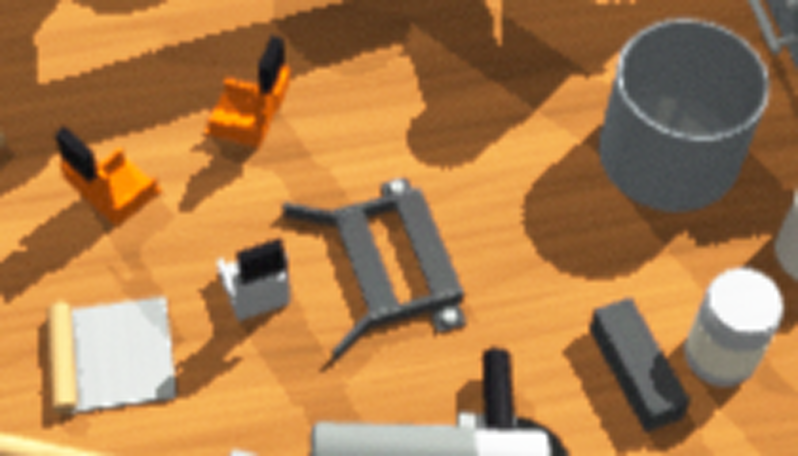

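```bash
python3 - <<'E'
from h import *
t=load('top'); s=load('scene')
def T(u,v,z): return np.round(onz(t,215+(u+.5)/4.5-.5,150+(v+.5)/4.5-.5,z),4)
def S(u,v,z): return np.round(onz(s,165+(u+.5)/3.8-.5,140+(v+.5)/3.8-.5,z),4)
print('holder T',T(222,130,.02),T(240,325,.02),'back',T(79,145,.02),T(99,340,.02))
print('bolts',T(104,121,.01),T(127,360,.01),S(398,187,.01),S(450,317,.01))
print('holder S mouth',S(335,213,.02),S(372,315,.02),'back',S(412,190,.02),S(463,296,.02))
print('wings T',T(303,82,.02),T(318,352,.02), 'S',S(285,208,.02),S(325,365,.02))
print('blade T',T(512,80,.006),T(512,242,.006),'S',S(165,299,.006),S(176,398,.006))
print('bar T', T(672,80,.024),T(672,245,.024),'S',S(62,305,.024),S(64,410,.024))
print('grip T',T(347,160,.132),T(424,152,.132),T(348,178,.132),T(350,150,.132),T(420,142,.132),'S',S(240,255,.132),S(282,242,.132))
print('plate T', T(333,188,.09),T(428,176,.09))
print('bucket T',[np.round(onz(t,*p,.13),3).tolist() for p in((102,226),(169,226),(135,199),(135,252))])
print('cab T',np.round(onz(t,90,225,.2),3),np.round(onz(t,90,225,.0),3),np.round(onz(t,35,338,.2),3))
E
```

```text
holder T [0.6316 0.0291 0.02  ] [0.5031 0.0169 0.02  ] back [0.621  0.1236 0.02  ] [0.4929 0.1087 0.02  ]
bolts [0.6386 0.1079 0.01  ] [0.4801 0.0908 0.01  ] [0.481  0.0921 0.01  ] [0.6404 0.109  0.01  ]
holder S mouth [0.5057 0.0207 0.02  ] [0.6284 0.0331 0.02  ] back [0.4939 0.1037 0.02  ] [0.6254 0.1252 0.02  ]
wings T [ 0.6641 -0.0245  0.02  ] [ 0.4859 -0.034   0.02  ] S [ 0.4897 -0.028   0.02  ] [ 0.6725 -0.0221  0.02  ]
blade T [ 0.6686 -0.1661  0.006 ] [ 0.5594 -0.1643  0.006 ] S [ 0.5626 -0.1623  0.006 ] [ 0.6717 -0.1666  0.006 ]
bar T [ 0.6661 -0.2688  0.024 ] [ 0.5566 -0.2657  0.024 ] S [ 0.5597 -0.261   0.024 ] [ 0.672  -0.2703  0.024 ]
grip T [ 0.5981 -0.0439  0.132 ] [ 0.6032 -0.0896  0.132 ] [ 0.5874 -0.0444  0.132 ] [ 0.6041 -0.0457  0.132 ] [ 0.6091 -0.0873  0.132 ] S [ 0.603  -0.0863  0.132 ] [ 0.5969 -0.0463  0.132 ]
plate T [ 0.5859 -0.0388  0.09  ] [ 0.5937 -0.0975  0.09  ]
bucket T [[0.487, 0.456, 0.13], [0.488, 0.28, 0.13], [0.559, 0.373, 0.13], [0.42, 0.366, 0.13]]
cab T [0.489 0.456 0.2  ] [0.491 0.547 0.   ] [0.223 0.569 0.2  ]
```

```bash
python3 - <<'E'
from h import *
c=load('top'); im=c['frame'][:,:,::-1]
a=cv2.resize(im[150:350,0:240],None,fx=3.2,fy=3.0,interpolation=cv2.INTER_CUBIC);
a=cv2.resize(im[160:345,0:240],None,fx=3.2,fy=3.2,interpolation=cv2.INTER_CUBIC);cv2.imwrite('pics/tb.png',a)
E
```

```text
(no output)
```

View pics/tb.png

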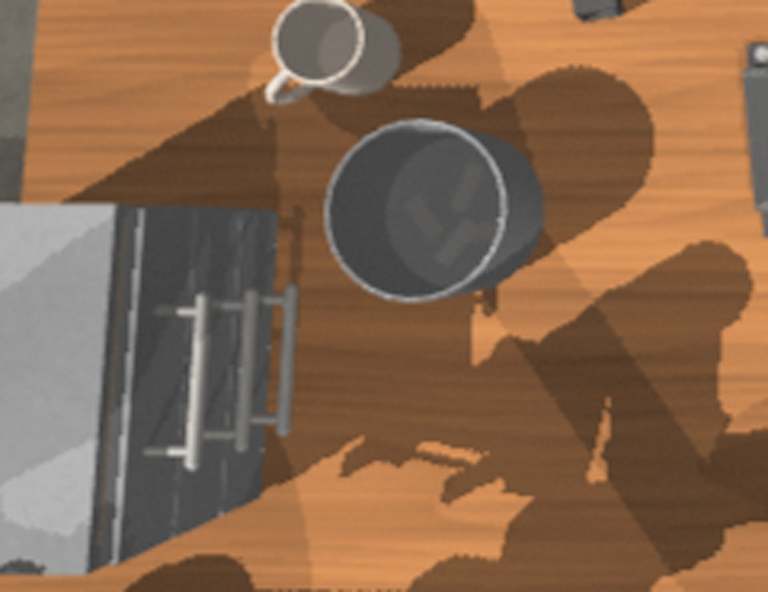

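```bash
cat >> h.py <<'E'
def plan(pos=None,yaw=None,p0=None):
    """world target of TCP and direction angle (deg) of tool y -> shift in tool axes, turn about tool z"""
    s=sense(); R=s['ee_rot']; p=s['tcp_pos'] if p0 is None else np.array(p0)
    cur=np.degrees(np.arctan2(R[1,1],R[0,1]))
    d=R.T@(np.array(pos)-p)
    w=0 if yaw is None else -np.radians((yaw-cur+180)%360-180)
    # levelling
    Rt=R.copy()
    print('at',np.round(s['tcp_pos'],4),'yawy',round(cur,2),'z',np.round(R[:,2],4),'-> shift',np.round(d,4),'wz',round(w,3))
E
python3 - <<'E'
from h import *
plan((.139,.38,.30),-173); plan((.35,.2,.30),-173); 
t=load('top')
E
python3 - <<'E'
from h import *
t=load('top');s=load('scene')
p=[np.array(onz(t,u/3.2-.35,160+v/3.2-.35,.13)) for u,v in((325,210),(507,210),(415,119),(415,302))]
print(np.round(p,4))
im=s['frame'][:,:,::-1]
cv2.imwrite('pics/sb.png',cv2.resize(im[135:205,310:380],None,fx=8,fy=8,interpolation=cv2.INTER_CUBIC))
E
```

```text
at [0.1392 0.6088 0.2217] yawy -102.89 z [-3.0e-04 -1.7e-03 -1.0e+00] -> shift [ 0.0508  0.2232 -0.0779] wz 1.224
at [0.1392 0.6088 0.2217] yawy -102.89 z [-3.0e-04 -1.7e-03 -1.0e+00] -> shift [ 0.2967  0.3517 -0.0777] wz 1.224
[[0.4893 0.4583 0.13  ]
 [0.49   0.3086 0.13  ]
 [0.5648 0.3879 0.13  ]
 [0.415  0.3807 0.13  ]]
```

View pics/sb.png

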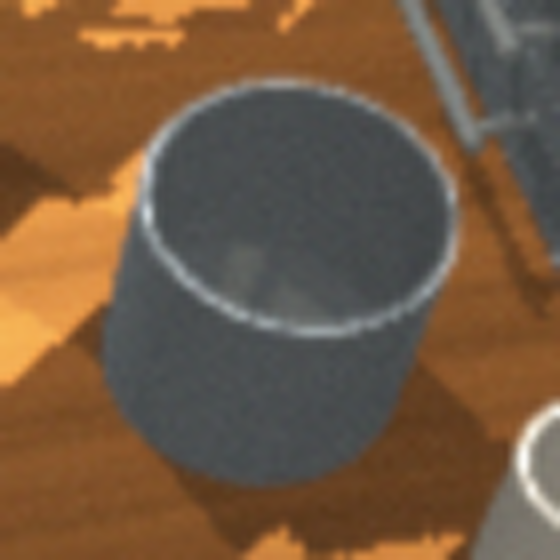

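The close-up of the scene view shows the bucket rim as an ellipse at zoomed pixels (145–458, 78–335). In the top view the rim diameter comes out at 0.150 m, as listed. I'll cross-check its centre in the scene view, then move.

```bash
python3 - <<'E'
from h import *
s=load('scene')
P=np.array([onz(s,310+(u+.5)/8-.5,135+(v+.5)/8-.5,.13)[:2] for u,v in((145,200),(458,215),(280,80),(325,331),(190,110),(420,140),(200,280),(420,300))])
A=np.c_[2*P,np.ones(len(P))];x=np.linalg.lstsq(A,(P**2).sum(1),rcond=None)[0]
print(x[:2],np.sqrt(x[2]+x[0]**2+x[1]**2)); print(sense()['time_s'],sense()['tcp_pos'])
E
```

```text
[0.48802096 0.38693132] 0.07273848778919587
0.15 [0.13920843 0.60882949 0.22168311]
```

Emit:
jog_arm --pt "-1 0.02 0.1 -0.08 0 0 0.1" --pt "-1 0.04 0.16 -0.08 0 0 0.2" --pt "-1 0.05 0.22 -0.08 0 0 0.3" --pt "-1 0.05 0.22 -0.08 0 0 0.4" --pt "-1 0.05 0.22 -0.08 0 0 0.5" --pt "-1 0.05 0.22 -0.08 0 0 0.6" --pt "-1 0.3 0.35 -0.08 0 0 0.75" --pt "-1 0.3 0.35 -0.08 0 0 0.85" --pt "-1 0.3 0.35 -0.08 0 0 1.0" --pt "-1 0.3 0.35 -0.08 0 0 1.1"

```text
time_s: 0.98
tcp_pos: [0.2665, 0.274, 0.3029]
ee_rot: [[0.239, -0.971, 0.0], [-0.971, -0.239, 0.001], [-0.001, -0.001, -1.0]]
wrist_force: [1.0, 1.0, -0.1]
gripper_width: 0.997
```

```bash
python3 - <<'E'
from h import *
plan((.595,-.03,.30),-173)
E
```

```text
at [0.2665 0.274  0.3029] yawy -166.14 z [ 4.0e-04  1.5e-03 -1.0e+00] -> shift [ 0.3739 -0.2461  0.0026] wz 0.12
```

Emit:
jog_arm --pt "-1 0.374 -0.246 0 0 0 0.12" --pt "-1 0.374 -0.246 0 0 0 0.12" --pt "-1 0.374 -0.246 0 0 0 0.12" --pt "-1 0.374 -0.246 0 0 0 0.12" --pt "-1 0.374 -0.246 0 0 0 0.12" --pt "-1 0.374 -0.246 0 0 0 0.12" --pt "-1 0.374 -0.246 0 0 0 0.12" --pt "-1 0.374 -0.246 0 0 0 0.12" --pt "-1 0.374 -0.246 0 0 0 0.12" --pt "-1 0.374 -0.246 0 0 0 0.12"

```text
time_s: 1.82
tcp_pos: [0.5739, -0.0081, 0.3022]
ee_rot: [[0.125, -0.992, -0.001], [-0.992, -0.125, 0.0], [-0.0, 0.001, -1.0]]
wrist_force: [1.0, 0.5, 0.1]
gripper_width: 1.001
```

Emit:
jog_arm --pt "-1 0.06 -0.03 0 0 0 0" --pt "-1 0.06 -0.04 0 0 0 0" --pt "-1 0.06 -0.04 0 0 0 0" --pt "-1 0.06 -0.04 0 0 0 0" --pt "-1 0.06 -0.04 0 0 0 0" --pt "-1 0.06 -0.04 0 0 0 0" --pt "-1 0.06 -0.04 0 0 0 0" --pt "-1 0.06 -0.04 0 0 0 0" --pt "-1 0.06 -0.04 0 0 0 0" --pt "-1 0.06 -0.04 0 0 0 0"

```text
time_s: 2.65
tcp_pos: [0.6198, -0.0601, 0.3031]
ee_rot: [[0.127, -0.992, 0.001], [-0.992, -0.127, 0.0], [-0.0, -0.001, -1.0]]
wrist_force: [-0.4, -0.1, -0.2]
gripper_width: 1.003
```

```bash
python3 - <<'E'
from h import *
s=sense(); print(s['time_s'],s['tcp_pos'],s['joints'])
c=cap('wrist','w1.png'); print(np.round(c['world_from_camera'],3).tolist())
E
```

```text
2.65 [ 0.61983538 -0.0600949   0.30305546] [ 9.33057545e+00  1.94658392e+01  8.02175243e+00 -1.14850343e-03
 -7.85133075e+01 -2.06008765e+00]
[[-0.992, -0.122, -0.031, 0.628], [-0.126, 0.963, 0.239, -0.126], [0.001, 0.241, -0.971, 0.466], [0.0, 0.0, 0.0, 1.0]]
```

View pics/w1.png

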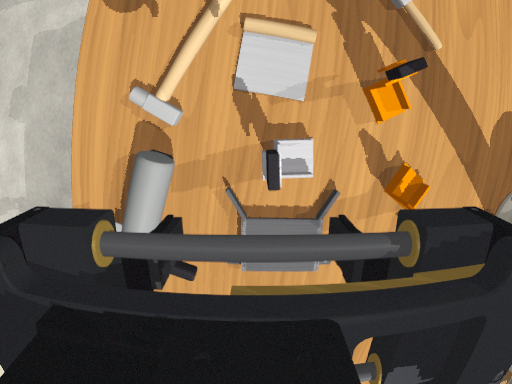

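The wrist view shows the scoop's black grip at (273,169), its white pan to the right, and the scraper above it at (275,60). I'll zoom in to measure.

```bash
python3 - <<'E'
from h import *
c=load('wrist'); im=c['frame'][:,:,::-1]
cv2.imwrite('pics/wz.png',cv2.resize(im[130:200,240:330],None,fx=8,fy=8,interpolation=cv2.INTER_CUBIC))
cv2.imwrite('pics/wz2.png',cv2.resize(im[10:110,220:330],None,fx=6,fy=6,interpolation=cv2.INTER_CUBIC))
E
```

```text
(no output)
```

View pics/wz.png

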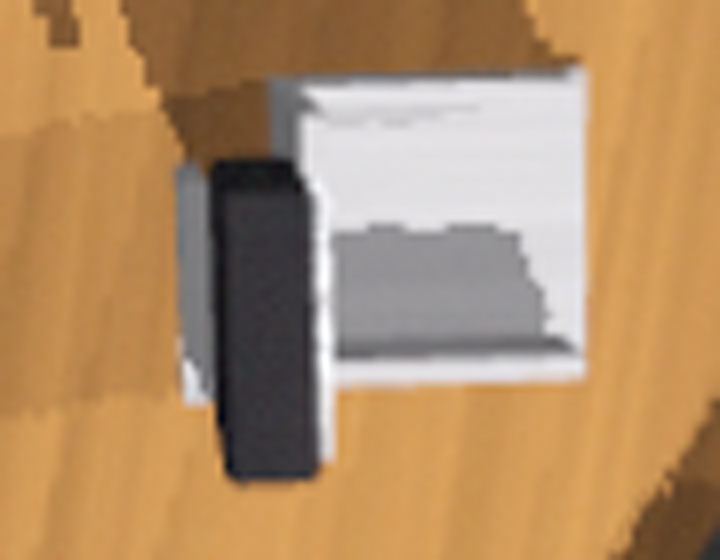

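View pics/wz2.png

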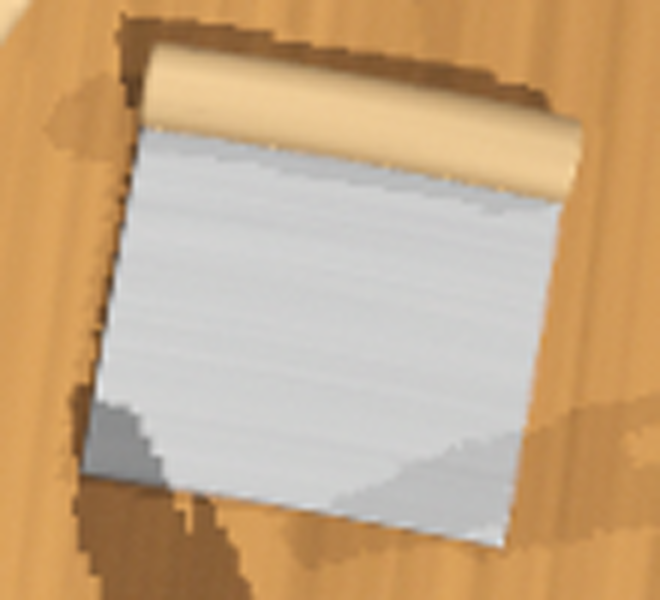

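```bash
python3 - <<'E'
from h import *
c=load('wrist')
W=lambda u,v,z:onz(c,240+(u+.5)/8-.5,130+(v+.5)/8-.5,z,True)
V=lambda u,v,z:onz(c,220+(u+.5)/6-.5,10+(v+.5)/6-.5,z,True)
g=[W(216,188,.132),W(312,188,.132),W(320,476,.132),W(232,480,.132)]
print(np.round(g,4)); g=np.array(g); print('ctr',g.mean(0),'len',np.linalg.norm(g[0]-g[3]),'th',np.linalg.norm(g[0]-g[1]))
e=(g[3]-g[0]+g[2]-g[1]); print('scoop -y dir deg',np.degrees(np.arctan2(e[1],e[0])))
# hook roof, leg outer edge at z=.09
print('hook outer',W(180,160,.09),W(185,402,.09),'plate',W(330,460,.09),W(275,80,.09))
b=np.array([V(82,475,.006),V(503,546,.006),V(150,45,.02),V(578,122,.02)]);print(np.round(b,4),np.linalg.norm(b[0]-b[1]))
E
```

```text
[[ 0.6109 -0.0887  0.132 ]
 [ 0.5974 -0.0905  0.132 ]
 [ 0.5904 -0.0492  0.132 ]
 [ 0.6029 -0.047   0.132 ]]
ctr [ 0.60040868 -0.06887812  0.132     ] len 0.042436475096371606 th 0.013567829501578827
scoop -y dir deg 100.25965803798266
hook outer [ 0.61492287 -0.08778354  0.09      ] [ 0.60902049 -0.04902183  0.09      ] plate [ 0.58434478 -0.04247618  0.09      ] [ 0.6017015  -0.10237468  0.09      ]
[[ 0.6676 -0.1676  0.006 ]
 [ 0.5586 -0.1638  0.006 ]
 [ 0.6643 -0.2808  0.02  ]
 [ 0.555  -0.2766  0.02  ]] 0.10907560724705173
```

```bash
python3 - <<'E'
from h import *
plan((.6005,-.069,.101),-171.5)
E
```

```text
at [ 0.6199 -0.0602  0.3029] yawy -172.74 z [ 5.e-04  1.e-04 -1.e+00] -> shift [0.0063 0.0204 0.2019] wz -0.022
```

Emit:
jog_arm --pt "-1 0.006 0.02 0.03 0 0 -0.02" --pt "-1 0.006 0.02 0.06 0 0 -0.02" --pt "-1 0.006 0.02 0.09 0 0 -0.02" --pt "-1 0.006 0.02 0.12 0 0 -0.02" --pt "-1 0.006 0.02 0.15 0 0 -0.02" --pt "-1 0.006 0.02 0.175 0 0 -0.02" --pt "-1 0.006 0.02 0.19 0 0 -0.02" --pt "-1 0.006 0.02 0.2 0 0 -0.02" --pt "-1 0.006 0.02 0.202 0 0 -0.02" --pt "-1 0.006 0.02 0.202 0 0 -0.02"

```text
time_s: 3.53
tcp_pos: [0.6012, -0.0691, 0.1005]
ee_rot: [[0.146, -0.989, -0.0], [-0.989, -0.146, -0.0], [0.0, 0.0, -1.0]]
wrist_force: [0.2, 0.7, 0.1]
gripper_width: 0.995
```

Emit:
jog_arm --pt "-0.5 0 0 0 0 0 0" --pt "0 0 0 0 0 0 0" --pt "0.3 0 0 0 0 0 0" --pt "0.5 0 0 0 0 0 0" --pt "0.7 0 0 0 0 0 0" --pt "1 0 0 0 0 0 0" --pt "1 0 0 0 0 0 0" --pt "1 0 0 0 0 0 0" --pt "1 0 0 0 0 0 0" --pt "1 0 0 0 0 0 0"

```text
time_s: 4.37
tcp_pos: [0.601, -0.0691, 0.1005]
ee_rot: [[0.145, -0.989, -0.0], [-0.989, -0.145, -0.0], [0.0, 0.0, -1.0]]
wrist_force: [-0.6, -0.8, -0.6]
gripper_width: 0.322
```

```bash
python3 - <<'E'
from h import *
s=sense(); print(s['time_s'],s['tcp_pos'],s['gripper_width'],s['wrist_force'])
c=cap('wrist','w2.png'); cap('top','t2.png')
E
```

```text
4.3667 [ 0.60095267 -0.06912903  0.10050477] 0.32211494837122856 [-0.55226698 -0.82039831 -0.55383761]
```

View pics/w2.png

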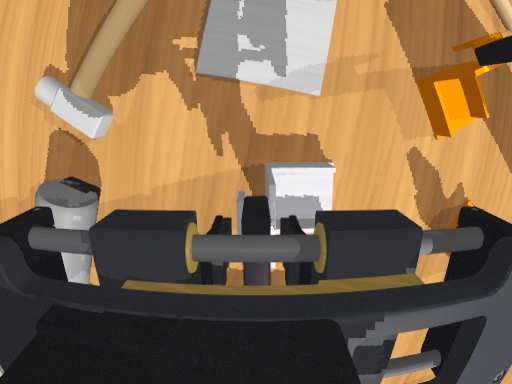

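The grip block (257,230) sits between the fingers, which are still closing (28 mm open). I'll let them close fully.

Emit:
jog_arm --pt "1 0 0 0 0 0 0" --pt "1 0 0 0 0 0 0" --pt "1 0 0 0 0 0 0" --pt "1 0 0 0 0 0 0" --pt "1 0 0 0 0 0 0" --pt "1 0 0 0 0 0 0" --pt "1 0 0 0 0 0 0" --pt "1 0 0 0 0 0 0" --pt "1 0 0 0 0 0 0" --pt "1 0 0 0 0 0 0"

```text
time_s: 5.3
tcp_pos: [0.6009, -0.0691, 0.1005]
ee_rot: [[0.145, -0.989, -0.0], [-0.989, -0.145, -0.0], [-0.0, 0.0, -1.0]]
wrist_force: [-0.5, 0.3, -0.2]
gripper_width: 0.156
```

Emit:
jog_arm --pt "1 0 0 -0.02 0 0 0" --pt "1 0 0 -0.05 0 0 0" --pt "1 0 0 -0.08 0 0 0" --pt "1 0 0 -0.11 0 0 0" --pt "1 0 0 -0.14 0 0 0" --pt "1 0 0 -0.16 0 0 0" --pt "1 0 0 -0.16 0 0 0" --pt "1 0 0 -0.16 0 0 0" --pt "1 0 0 -0.16 0 0 0" --pt "1 0 0 -0.16 0 0 0"

```text
time_s: 6.13
tcp_pos: [0.6, -0.0691, 0.2582]
ee_rot: [[0.145, -0.989, -0.004], [-0.989, -0.145, 0.0], [-0.001, 0.004, -1.0]]
wrist_force: [0.0, 0.5, -1.7]
gripper_width: 0.157
```

```bash
python3 - <<'E'
from h import *
plan((.429,.27,.26),-147)
c=cap('wrist','w3.png');cap('scene','s3.png')
E
```

```text
at [ 0.6    -0.0691  0.2582] yawy -171.65 z [-4.2e-03  1.0e-04 -1.0e+00] -> shift [-0.3603  0.1199 -0.001 ] wz -0.43
```

View pics/w3.png

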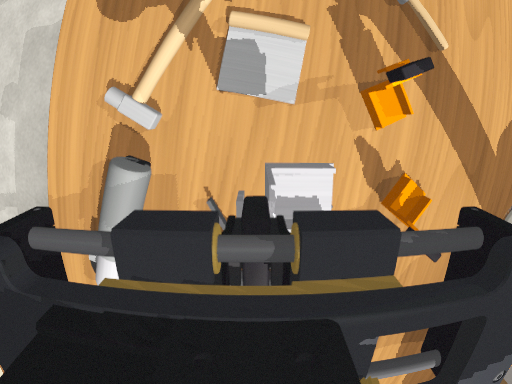

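View pics/s3.png

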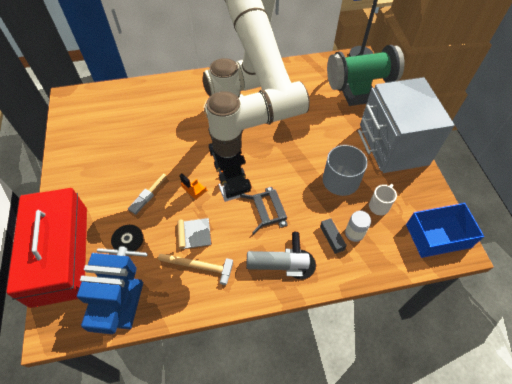

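The scoop hangs level in the grip, with the pan at (300,190) in the wrist view and unchanged against the fingers. The scraper at (265,60) has not moved. Next I'll carry the scoop towards the bucket.

Emit:
jog_arm --pt "1 -0.04 0.01 0 0 0 -0.04" --pt "1 -0.08 0.025 0 0 0 -0.1" --pt "1 -0.12 0.04 0 0 0 -0.15" --pt "1 -0.16 0.055 0 0 0 -0.2" --pt "1 -0.2 0.07 0 0 0 -0.25" --pt "1 -0.24 0.08 0 0 0 -0.3" --pt "1 -0.28 0.09 0 0 0 -0.35" --pt "1 -0.32 0.105 0 0 0 -0.4" --pt "1 -0.345 0.115 0 0 0 -0.43" --pt "1 -0.36 0.12 0 0 0 -0.43"

```text
time_s: 7.07
tcp_pos: [0.4279, 0.2722, 0.2598]
ee_rot: [[0.548, -0.836, -0.001], [-0.836, -0.548, -0.0], [-0.0, 0.001, -1.0]]
wrist_force: [-0.5, -0.6, -1.0]
gripper_width: 0.161
```

```bash
python3 - <<'E'
from h import *
plan((.4291,.3458,.255),-147)
E
```

```text
at [0.4279 0.2722 0.2598] yawy -146.74 z [-1.e-03 -3.e-04 -1.e+00] -> shift [-0.0609 -0.0414  0.0048] wz 0.005
```

Emit:
jog_arm --pt "1 -0.02 -0.013 0 0 0 0" --pt "1 -0.04 -0.026 0 0 0 0" --pt "1 -0.055 -0.037 0 0 0 0" --pt "1 -0.061 -0.041 0 0 0 0" --pt "1 -0.061 -0.041 0 0 0 0" --pt "1 -0.061 -0.041 0 0 0 0" --pt "1 -0.061 -0.041 0 0 0 0" --pt "1 -0.061 -0.041 0 0 0 0" --pt "1 -0.061 -0.041 0 0 0 0" --pt "1 -0.061 -0.041 0 0 0 0"

```text
time_s: 7.9
tcp_pos: [0.4312, 0.3424, 0.2608]
ee_rot: [[0.544, -0.839, 0.0], [-0.839, -0.544, 0.0], [-0.0, -0.0, -1.0]]
wrist_force: [0.6, 0.3, -1.3]
gripper_width: 0.158
```

```bash
python3 - <<'E'
from h import *
plan((.4291,.3458,.255),-147)
c=cap('wrist','w4.png');c=cap('top','t4.png');s=cap('scene','s4.png')
a=cv2.resize(c['frame'][160:290,60:230,::-1],None,fx=4.5,fy=4.5,interpolation=2);cv2.imwrite('pics/t4z.png',a)
a=cv2.resize(s['frame'][110:220,290:400,::-1],None,fx=5,fy=5,interpolation=2);cv2.imwrite('pics/s4z.png',a)
E
```

```text
at [0.4312 0.3424 0.2608] yawy -147.04 z [ 2.e-04  3.e-04 -1.e+00] -> shift [-0.004  -0.0001  0.0058] wz -0.001
```

View pics/w4.png

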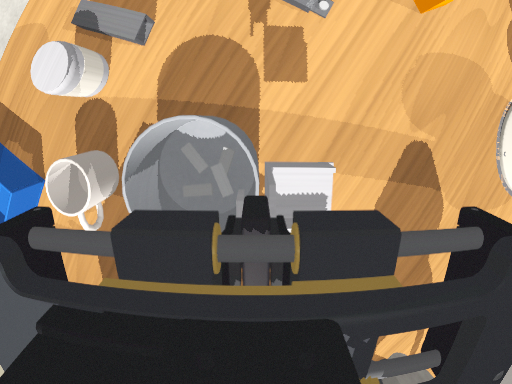

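View pics/s4z.png

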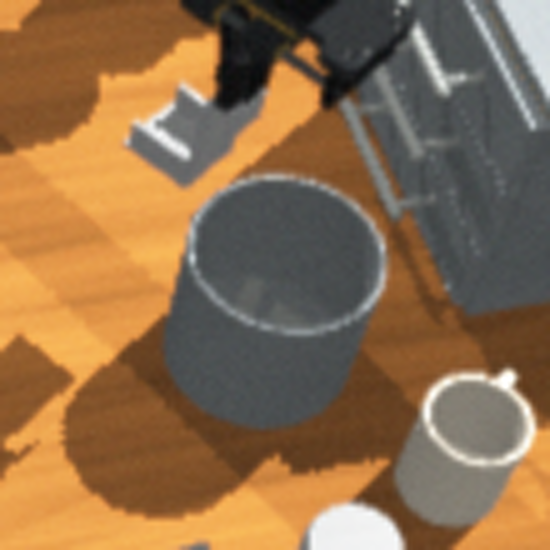

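View pics/t4z.png

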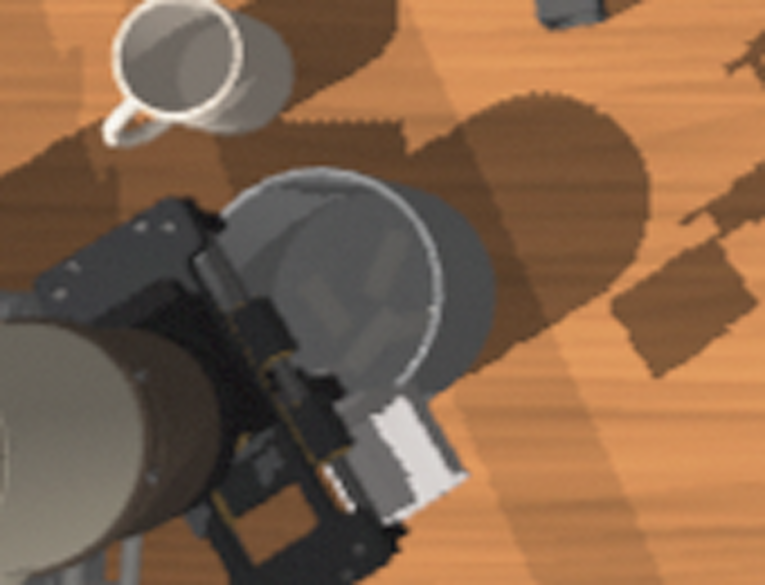

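The wrist view shows the bucket rim with its visible arc from (122,180) over the top (190,115) to (259,170). The hook and leg sit next to it at about (238,205). I'll re-measure the bucket centre from here.

```bash
python3 - <<'E'
from h import *
c=load('wrist');im=c['frame'][:,:,::-1]
cv2.imwrite('pics/w4z.png',cv2.resize(im[105:215,110:350],None,fx=3.3,fy=3.3,interpolation=2))
E
```

```text
(no output)
```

View pics/w4z.png

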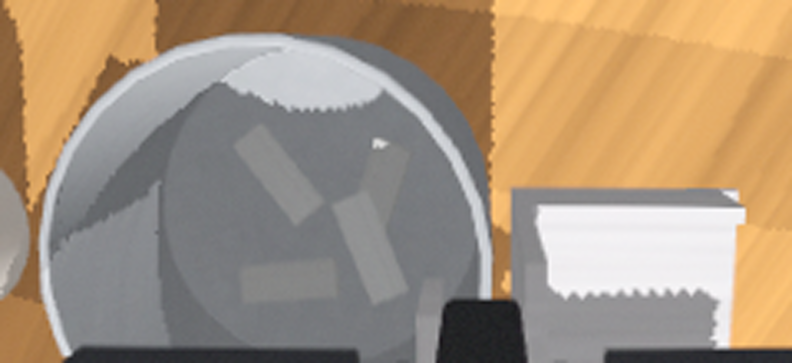

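```bash
python3 - <<'E'
from h import *
c=load('wrist')
uv=[(40,250),(52,180),(85,115),(150,57),(220,34),(290,37),(345,52),(410,98),(455,155),(480,215),(491,270),(44,300)]
P=np.array([onz(c,110+(u+.5)/3.3-.5,105+(v+.5)/3.3-.5,.13,True)[:2] for u,v in uv])
A=np.c_[2*P,np.ones(len(P))];x=np.linalg.lstsq(A,(P**2).sum(1),rcond=None)[0]
r=np.sqrt(x[2]+x[0]**2+x[1]**2);print(x[:2],r,np.round(np.hypot(*(P-x[:2]).T)-r,4))
s=sense();print(s['tcp_pos'],s['time_s'])
# hook leg outer edge, tcp z .2608 -> scoop z offset
dz=s['tcp_pos'][2]-.1005
for u,v in((418,300),(443,300),):
    q=onz(c,110+u/3.3-.35,105+v/3.3-.35,.09+dz,True); d=(q-s['tcp_pos'])@s['ee_rot']; print(np.round(q,4),np.round(d,4))
E
```

```text
[0.48965782 0.38316375] 0.07364469684941093 [-0.0003 -0.0006 -0.0001  0.0007  0.0006 -0.0002  0.0002 -0.0006 -0.0006
 -0.0004  0.0009  0.0004]
[0.43112006 0.34279997 0.26070938] 8.05
[0.4518 0.3316 0.2502] [ 0.0206 -0.0112  0.0105]
[0.4479 0.3291 0.2502] [ 0.0206 -0.0066  0.0105]
```

Emit:
jog_arm --pt "1 -0.001 0 0.02 0 0 0" --pt "1 -0.002 0 0.04 0 0 0" --pt "1 -0.002 0 0.055 0 0 0" --pt "1 -0.002 0 0.065 0 0 0" --pt "1 -0.002 0 0.075 0 0 0" --pt "1 -0.002 0 0.085 0 0 0" --pt "1 -0.002 0 0.09 0 0 0" --pt "1 -0.002 0 0.095 0 0 0" --pt "1 -0.002 0 0.1 0 0 0" --pt "1 -0.002 0 0.1 0 0 0"

```text
time_s: 8.88
tcp_pos: [0.4297, 0.3445, 0.1598]
ee_rot: [[0.545, -0.839, -0.001], [-0.839, -0.545, -0.001], [0.0, 0.001, -1.0]]
wrist_force: [-0.0, -0.7, -1.6]
gripper_width: 0.157
```

```bash
python3 - <<'E'
from h import *
s=sense();print(s['tcp_pos'],s['wrist_force'],s['time_s'])
c=cap('wrist','w5.png');im=c['frame'][:,:,::-1]
cv2.imwrite('pics/w5z.png',cv2.resize(im[105:300,110:350],None,fx=3.0,fy=3.0,interpolation=2))
s=cap('scene')
a=cv2.resize(s['frame'][110:220,290:400,::-1],None,fx=5,fy=5,interpolation=2);cv2.imwrite('pics/s5z.png',a)
E
```

```text
[0.42971783 0.34452605 0.15978945] [-0.00835595 -0.66550418 -1.60012923] 8.8833
```

View pics/w5z.png

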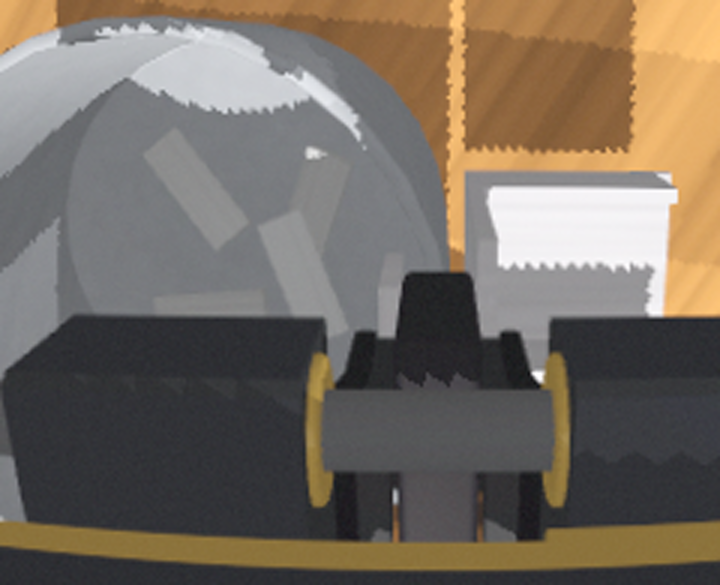

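View pics/s5z.png

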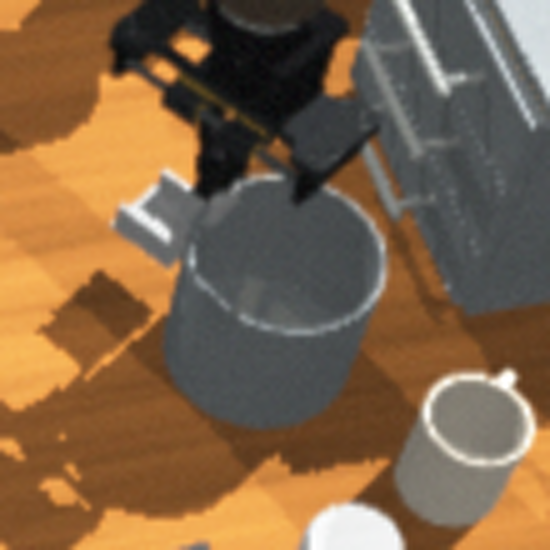

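The rim passes between the leg (zoomed ~390,280) and the plate (~480,250), the pan hangs outside the bucket, and there is no contact force yet. I'll lower the last 15 mm gently.

Emit:
jog_arm --pt "1 0 0 0.004 0 0 0" --pt "1 0 0 0.007 0 0 0" --pt "1 0 0 0.009 0 0 0" --pt "1 0 0 0.011 0 0 0" --pt "1 0 0 0.012 0 0 0" --pt "1 0 0 0.013 0 0 0" --pt "1 0 0 0.014 0 0 0" --pt "1 0 0 0.014 0 0 0" --pt "1 0 0 0.014 0 0 0" --pt "1 0 0 0.014 0 0 0"

```text
time_s: 9.82
tcp_pos: [0.43, 0.3448, 0.1466]
ee_rot: [[0.545, -0.839, 0.0], [-0.839, -0.545, 0.0], [-0.0, -0.0, -1.0]]
wrist_force: [0.4, 1.2, -1.5]
gripper_width: 0.16
```

Emit:
jog_arm --pt "1 0 0 0.001 0 0 0" --pt "1 0 0 0.001 0 0 0" --pt "1 0 0 0.002 0 0 0" --pt "1 0 0 0.002 0 0 0" --pt "1 0 0 0.002 0 0 0" --pt "1 0 0 0.002 0 0 0" --pt "1 0 0 0.002 0 0 0" --pt "1 0 0 0.002 0 0 0" --pt "1 0 0 0.002 0 0 0" --pt "1 0 0 0.002 0 0 0"

```text
time_s: 10.65
tcp_pos: [0.43, 0.3448, 0.1446]
ee_rot: [[0.545, -0.839, 0.0], [-0.839, -0.545, 0.0], [-0.0, -0.0, -1.0]]
wrist_force: [0.3, 0.1, -0.1]
gripper_width: 0.159
```

Contact: the load has come off (-1.5 N to -0.1 N). Opening the fingers.

Emit:
jog_arm --pt "0.6 0 0 0 0 0 0" --pt "0.5 0 0 0 0 0 0" --pt "0.4 0 0 0 0 0 0" --pt "0.2 0 0 0 0 0 0" --pt "0 0 0 0 0 0 0" --pt "-0.3 0 0 0 0 0 0" --pt "-0.6 0 0 0 0 0 0" --pt "-1 0 0 0 0 0 0" --pt "-1 0 0 0 0 0 0" --pt "-1 0 0 0 0 0 0"

```text
time_s: 11.48
tcp_pos: [0.4299, 0.3448, 0.1445]
ee_rot: [[0.545, -0.839, -0.0], [-0.839, -0.545, 0.0], [-0.0, 0.0, -1.0]]
wrist_force: [0.3, 0.4, 0.1]
gripper_width: 0.747
```

```bash
python3 - <<'E'
from h import *
s=sense();print(s['gripper_width'],s['wrist_force'],s['time_s'])
c=cap('wrist','w6.png')
E
```

```text
0.7473952823622684 [0.34848507 0.43831536 0.08108567] 11.4833
```

View pics/w6.png

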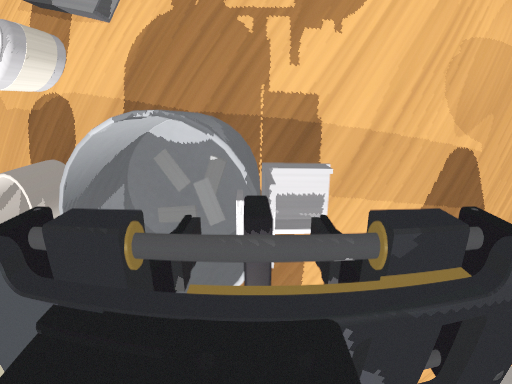

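The scoop stays put, with its grip at (258,215) centred between the open fingers. I'll lift straight up.

Emit:
jog_arm --pt "-1 0 0 0 0 0 0" --pt "-1 0 0 -0.01 0 0 0" --pt "-1 0 0 -0.025 0 0 0" --pt "-1 0 0 -0.045 0 0 0" --pt "-1 0 0 -0.07 0 0 0" --pt "-1 0 0 -0.1 0 0 0" --pt "-1 0 0 -0.13 0 0 0" --pt "-1 0 0 -0.15 0 0 0" --pt "-1 0 0 -0.15 0 0 0" --pt "-1 0 0 -0.15 0 0 0"

```text
time_s: 12.37
tcp_pos: [0.4302, 0.3452, 0.2966]
ee_rot: [[0.545, -0.839, 0.002], [-0.839, -0.545, 0.003], [-0.002, -0.004, -1.0]]
wrist_force: [0.3, -0.3, -0.8]
gripper_width: 0.999
```

```bash
python3 - <<'E'
from h import *
s=sense();print(s['gripper_width'],s['tcp_pos'],s['time_s'])
c=cap('wrist','w7.png')
s=cap('scene')
a=cv2.resize(s['frame'][110:220,290:400,::-1],None,fx=5,fy=5,interpolation=2);cv2.imwrite('pics/s7z.png',a)
E
```

```text
0.9988725495645754 [0.43017977 0.34515779 0.29660104] 12.3667
```

View pics/s7z.png

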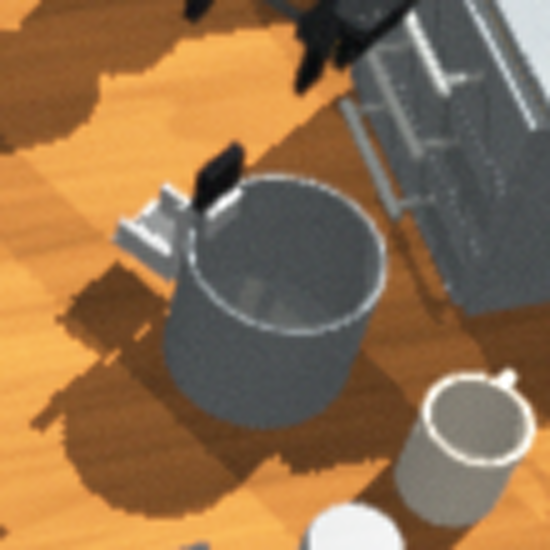

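View pics/w7.png

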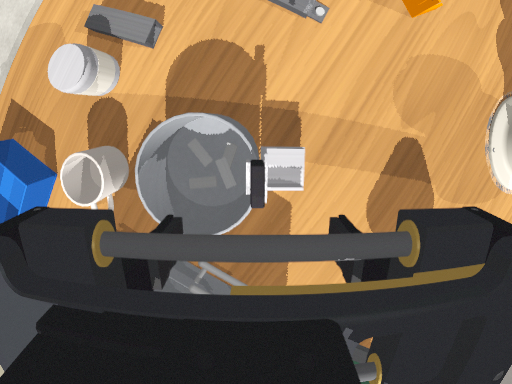

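The scoop hangs on the rim: in the wrist view its grip is at (258,183), its hook is over the wall and its pan is outside. Now I'll move above the scraper with the jaws along its x axis.

```bash
python3 - <<'E'
from h import *
plan((.61,-.26,.25),-91.8)
E
```

```text
at [0.4295 0.3444 0.2939] yawy -147.01 z [-1.3e-03 -8.0e-04 -1.0e+00] -> shift [0.6052 0.1776 0.0442] wz -0.964
```

Emit:
jog_arm --pt "-1 0.04 0.012 0 0 0 -0.05" --pt "-1 0.08 0.024 0 0 0 -0.1" --pt "-1 0.12 0.035 0 0 0 -0.16" --pt "-1 0.16 0.047 0 0 0 -0.22" --pt "-1 0.2 0.059 0 0 0 -0.3" --pt "-1 0.24 0.07 0 0 0 -0.38" --pt "-1 0.28 0.082 0 0 0 -0.46" --pt "-1 0.32 0.094 0 0 0 -0.54" --pt "-1 0.36 0.106 0 0 0 -0.62" --pt "-1 0.4 0.117 0 0 0 -0.7"

```text
time_s: 13.3
tcp_pos: [0.5491, -0.0564, 0.2933]
ee_rot: [[0.958, -0.287, -0.003], [-0.287, -0.958, -0.0], [-0.003, 0.001, -1.0]]
wrist_force: [0.5, 0.9, 0.4]
gripper_width: 1.005
```

```bash
python3 - <<'E'
from h import *
plan((.61,-.26,.25),-91.8)
E
```

```text
at [ 0.5491 -0.0564  0.2933] yawy -106.66 z [-2.8e-03 -3.0e-04 -1.0e+00] -> shift [0.1169 0.1775 0.0432] wz -0.259
```

Emit:
jog_arm --pt "-1 0.02 0.035 0.005 0 0 -0.05" --pt "-1 0.045 0.07 0.01 0 0 -0.1" --pt "-1 0.07 0.105 0.02 0 0 -0.15" --pt "-1 0.09 0.14 0.03 0 0 -0.2" --pt "-1 0.11 0.165 0.04 0 0 -0.25" --pt "-1 0.117 0.178 0.043 0 0 -0.26" --pt "-1 0.117 0.178 0.043 0 0 -0.26" --pt "-1 0.117 0.178 0.043 0 0 -0.26" --pt "-1 0.117 0.178 0.043 0 0 -0.26" --pt "-1 0.117 0.178 0.043 0 0 -0.26"

```text
time_s: 14.13
tcp_pos: [0.6099, -0.2575, 0.252]
ee_rot: [[0.999, -0.033, 0.0], [-0.033, -0.999, -0.0], [0.0, 0.0, -1.0]]
wrist_force: [-0.1, -0.4, 0.6]
gripper_width: 0.998
```

```bash
python3 - <<'E'
from h import *
plan((.61,-.26,.25),-91.8)
cap('wrist','w8.png');cap('top','t8.png')
E
```

```text
at [ 0.6099 -0.2575  0.252 ] yawy -91.92 z [ 3.e-04 -0.e+00 -1.e+00] -> shift [0.0002 0.0025 0.002 ] wz -0.002
```

View pics/w8.png

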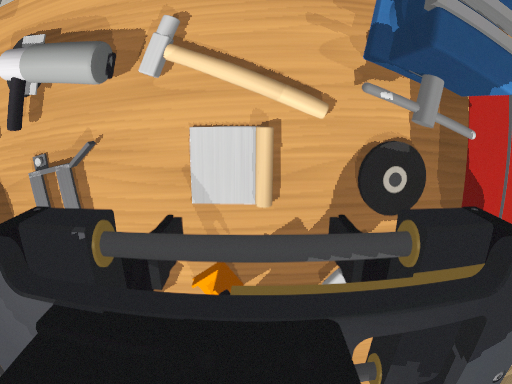

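View pics/t8.png

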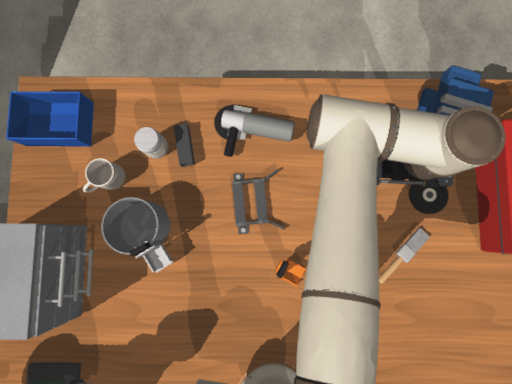

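The wrist view shows the blade at (191–256, 127–204) and the bar at (256–273, 127–207), square to the view. The discs at (392,178) are clear of the work. I'll measure the scraper again.

```bash
python3 - <<'E'
from h import *
c=load('wrist');im=c['frame'][:,:,::-1]
cv2.imwrite('pics/w8z.png',cv2.resize(im[110:215,20:290],None,fx=2.9,fy=2.9,interpolation=2))
cv2.imwrite('pics/w8y.png',cv2.resize(im[115:215,180:285],None,fx=6,fy=6,interpolation=2))
E
```

```text
(no output)
```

View pics/w8y.png

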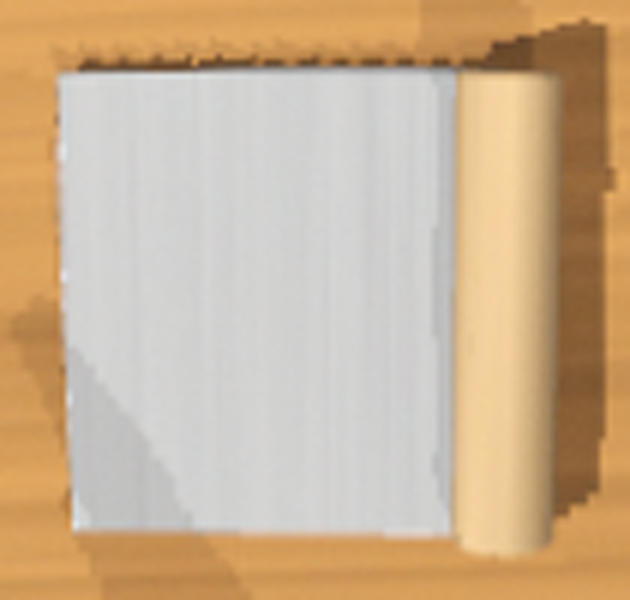

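View pics/w8z.png

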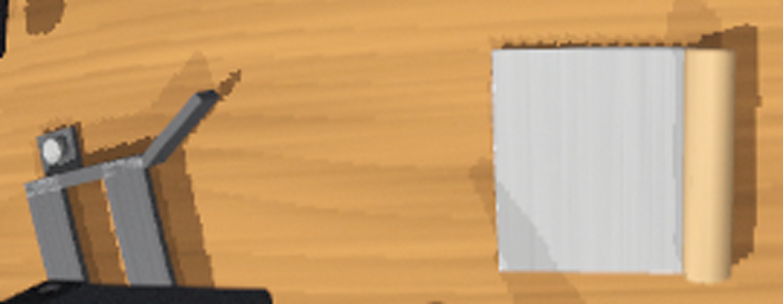

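```bash
python3 - <<'E'
from h import *
c=load('wrist')
V=lambda u,v,z:onz(c,180+(u+.5)/6-.5,115+(v+.5)/6-.5,z,True)
a=V(60,72,.006);b=V(73,530,.006);p=V(508,72,.024);q=V(508,552,.024)
p=V(509,72,.024);q=V(503,552,.024)
print(np.round([a,b,(a+b)/2,p,q,(p+q)/2],4),np.linalg.norm(a-b))
for d in (b-a,q-p,(a+b-p-q)): print(np.degrees(np.arctan2(d[1],d[0])))
Z=lambda u,v,z:onz(c,20+(u+.5)/2.9-.5,110+(v+.5)/2.9-.5,z,True)
print('mouth far corner',Z(148,160,.02),'wing end',Z(212,94,.02),'back',Z(27,187,.02),'bolt',Z(55,150,.01))
E
```

```text
[[ 0.6686 -0.169   0.006 ]
 [ 0.5589 -0.1639  0.006 ]
 [ 0.6137 -0.1665  0.006 ]
 [ 0.6642 -0.2719  0.024 ]
 [ 0.5556 -0.2674  0.024 ]
 [ 0.6099 -0.2697  0.024 ]] 0.10989947507994442
177.35462043524282
177.65987227268738
87.87501962147587
mouth far corner [0.62829571 0.02587934 0.02      ] wing end [ 0.65931213 -0.02070464  0.02      ] back [0.6192877  0.12286644 0.02      ] bolt [0.63796961 0.10370982 0.01      ]
```

```bash
python3 - <<'E'
from h import *
plan((.610,-.2695,.009),-92.3)
E
```

```text
at [ 0.61   -0.2574  0.2524] yawy -91.9 z [ 1.1e-03 -1.0e-04 -1.0e+00] -> shift [1.000e-04 1.210e-02 2.434e-01] wz 0.007
```

Emit:
jog_arm --pt "-1 0 0.012 0.03 0 0 0.007" --pt "-1 0 0.012 0.06 0 0 0.007" --pt "-1 0 0.012 0.1 0 0 0.007" --pt "-1 0 0.012 0.14 0 0 0.007" --pt "-1 0 0.012 0.17 0 0 0.007" --pt "-1 0 0.012 0.195 0 0 0.007" --pt "-1 0 0.012 0.215 0 0 0.007" --pt "-1 0 0.012 0.225 0 0 0.007" --pt "-1 0 0.012 0.23 0 0 0.007" --pt "-1 0 0.012 0.23 0 0 0.007"

```text
time_s: 15.07
tcp_pos: [0.6096, -0.2701, 0.0214]
ee_rot: [[0.999, -0.041, -0.001], [-0.041, -0.999, 0.0], [-0.001, 0.0, -1.0]]
wrist_force: [-0.2, 1.0, -0.6]
gripper_width: 1.004
```

```bash
python3 - <<'E'
from h import *
plan((.610,-.2695,.009),-92.3)
cap('wrist','w9.png')
E
```

```text
at [ 0.6096 -0.2701  0.0214] yawy -92.35 z [-6.e-04  0.e+00 -1.e+00] -> shift [ 0.0004 -0.0006  0.0124] wz -0.001
```

View pics/w9.png

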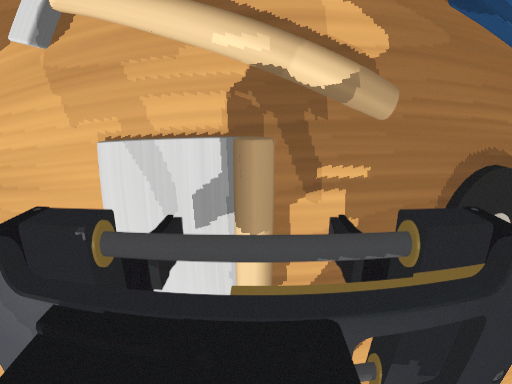

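The bar (255,180) is centred between the fingers. I'll lower 12 mm and close.

Emit:
jog_arm --pt "-1 0 0 0.003 0 0 0" --pt "-1 0 0 0.006 0 0 0" --pt "-1 0 0 0.009 0 0 0" --pt "-1 0 0 0.011 0 0 0" --pt "-1 0 0 0.012 0 0 0" --pt "-1 0 0 0.012 0 0 0" --pt "-0.6 0 0 0.012 0 0 0" --pt "-0.3 0 0 0.012 0 0 0" --pt "0 0 0 0.012 0 0 0" --pt "0 0 0 0.012 0 0 0"

```text
time_s: 15.95
tcp_pos: [0.6095, -0.2707, 0.0096]
ee_rot: [[0.999, -0.042, 0.0], [-0.042, -0.999, -0.0], [0.0, 0.0, -1.0]]
wrist_force: [-0.2, 1.1, 0.3]
gripper_width: 0.781
```

Emit:
jog_arm --pt "0.2 0 0 0 0 0 0" --pt "0.3 0 0 0 0 0 0" --pt "0.4 0 0 0 0 0 0" --pt "0.6 0 0 0 0 0 0" --pt "1 0 0 0 0 0 0" --pt "1 0 0 0 0 0 0" --pt "1 0 0 0 0 0 0" --pt "1 0 0 0 0 0 0" --pt "1 0 0 0 0 0 0" --pt "1 0 0 0 0 0 0"

```text
time_s: 16.78
tcp_pos: [0.6095, -0.2703, 0.0095]
ee_rot: [[0.999, -0.042, -0.0], [-0.042, -0.999, 0.0], [-0.0, -0.0, -1.0]]
wrist_force: [-0.6, 2.2, -0.0]
gripper_width: 0.263
```

The bar is gripped at about 23 mm. Next I'll slide it onto the slot's centre line while turning 8.4° to the holder's heading.

Emit:
jog_arm --pt "1 -0.002 -0.008 0 0 0 -0.01" --pt "1 -0.005 -0.02 0 0 0 -0.03" --pt "1 -0.008 -0.033 0 0 0 -0.045" --pt "1 -0.011 -0.046 0 0 0 -0.06" --pt "1 -0.015 -0.06 0 0 0 -0.08" --pt "1 -0.018 -0.075 0 0 0 -0.1" --pt "1 -0.022 -0.09 0 0 0 -0.12" --pt "1 -0.025 -0.102 0 0 0 -0.135" --pt "1 -0.027 -0.11 0 0 0 -0.147" --pt "1 -0.027 -0.11 0 0 0 -0.147"

```text
time_s: 17.62
tcp_pos: [0.5864, -0.1571, 0.0095]
ee_rot: [[0.994, 0.108, -0.001], [0.108, -0.994, 0.001], [-0.001, -0.001, -1.0]]
wrist_force: [-1.4, 1.3, -0.5]
gripper_width: 0.264
```

```bash
python3 - <<'E'
from h import *
plan((.5872,-.159,.0095),-84)
s=sense();print(s['wrist_force'])
c=cap('wrist','w10.png');im=c['frame'][:,:,::-1]
cap('top','t10.png');cap('scene','s10.png')
E
```

```text
at [ 0.5864 -0.1571  0.0095] yawy -83.81 z [-1.3e-03  8.0e-04 -1.0e+00] -> shift [0.0006 0.002  0.    ] wz 0.003
[-1.41718118  1.29935652 -0.52910984]
```

View pics/w10.png

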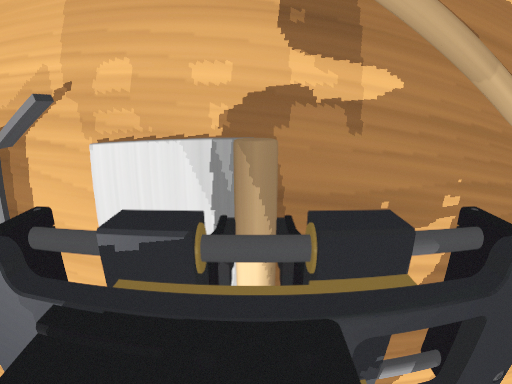

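View pics/t10.png

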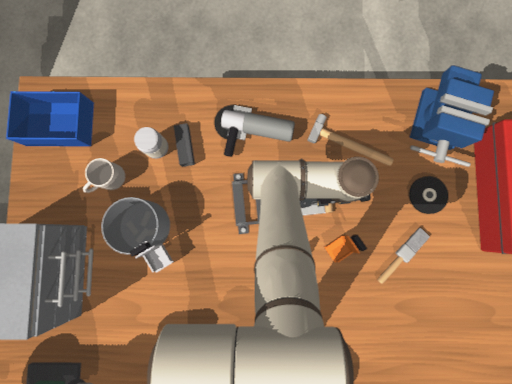

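View pics/s10.png

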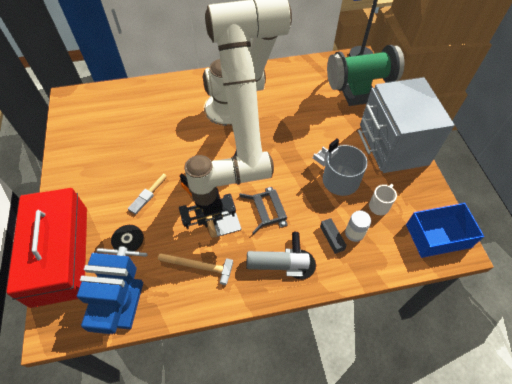

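The blade is flat and heading for the funnel. In the scene view the front edge is near (240,228) and the holder is at (268,207). I'll measure the blade edge and holder in that same view.

```bash
python3 - <<'E'
from h import *
c=load('scene');im=c['frame'][:,:,::-1]
cv2.imwrite('pics/s10z.png',cv2.resize(im[175:255,175:300],None,fx=6.2,fy=6.2,interpolation=2))
c=load('wrist');im=c['frame'][:,:,::-1]
cv2.imwrite('pics/w10z.png',cv2.resize(im[80:215,0:290],None,fx=2.7,fy=2.7,interpolation=2))
E
```

```text
(no output)
```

View pics/s10z.png

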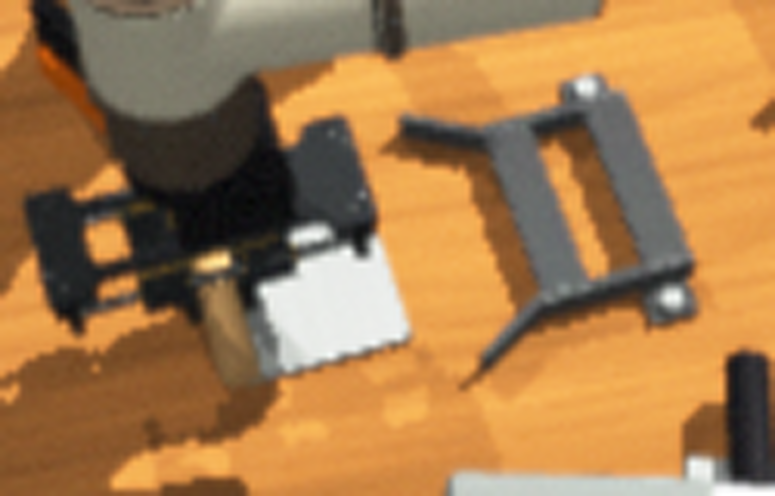

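View pics/w10z.png

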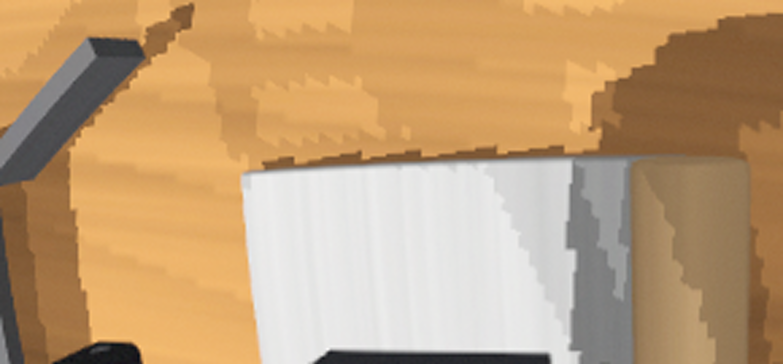

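```bash
cat >> h.py <<'E'
# holder frame estimate
HA=np.radians(96.0); HM=np.array([.568,.024])
def hold(p):
    d=np.array(p[:2])-HM; ex=np.array([np.cos(HA),np.sin(HA)]); ey=np.array([-np.sin(HA),np.cos(HA)])
    return np.round([d@ex*1000,d@ey*1000],1)
E
python3 - <<'E'
from h import *
s=load('scene');c=load('wrist')
S=lambda u,v,z:onz(s,175+(u+.5)/6.2-.5,175+(v+.5)/6.2-.5,z)
W=lambda u,v,z:onz(c,(u+.5)/2.7-.5,80+(v+.5)/2.7-.5,z,True)
for n,p in dict(tipfarS=S(412,338,.006),bl=S(372,230,.006),mouth_n=S(488,135,.02),mouth_f=S(545,290,.02),bk_n=S(625,95,.02),bk_f=S(690,262,.02),bolt_n=S(585,87,.01),bolt_f=S(672,299,.01),tipfarW=W(243,173,.006),bladeback=W(628,160,.006),barfar=W(690,158,.02),wingW=W(92,38,.02),wingkink=W(10,180,.02),wingW2=W(142,55,.02)).items(): print(n,np.round(p[:2],4),hold(p))
print('tcp',hold(sense()['tcp_pos']))
E
```

```text
tipfarS [ 0.6322 -0.0489] [-79.2 -56.2]
bl [ 0.554  -0.0596] [-81.7  22.7]
mouth_n [0.5091 0.022 ] [ 4.2 58.8]
mouth_f [0.6235 0.034 ] [  4.1 -56.2]
bk_n [0.4969 0.1123] [95.3 61.5]
bk_f [0.622  0.1237] [ 93.5 -64.2]
bolt_n [0.4796 0.0907] [75.5 80.9]
bolt_f [0.6394 0.1089] [ 77.  -79.9]
tipfarW [ 0.6297 -0.0493] [-79.3 -53.7]
bladeback [ 0.639 -0.139] [-169.6  -53.6]
barfar [ 0.6417 -0.1516] [-182.4  -55. ]
wingW [ 0.6612 -0.0115] [-45. -89.]
wingkink [0.6268 0.0186] [-11.5 -57.9]
wingW2 [ 0.6568 -0.028 ] [-61.  -82.9]
tcp [-184.1    0.3]
```

The blade's far edge is at −54 to −56 mm against a half width of 55, so it is centred within about 1 mm. It is parallel to the slot, with the tip 79 mm short. I'll slide it ahead.

Emit:
jog_arm --pt "1 0 -0.008 0 0 0 0" --pt "1 0 -0.018 0 0 0 0" --pt "1 0 -0.028 0 0 0 0" --pt "1 0 -0.038 0 0 0 0" --pt "1 0 -0.048 0 0 0 0" --pt "1 0 -0.058 0 0 0 0" --pt "1 0 -0.066 0 0 0 0" --pt "1 0 -0.072 0 0 0 0" --pt "1 0 -0.072 0 0 0 0" --pt "1 0 -0.072 0 0 0 0"

```text
time_s: 18.6
tcp_pos: [0.5795, -0.087, 0.0095]
ee_rot: [[0.994, 0.106, -0.0], [0.106, -0.994, 0.001], [-0.0, -0.001, -1.0]]
wrist_force: [0.0, 1.1, -1.4]
gripper_width: 0.261
```

```bash
python3 - <<'E'
from h import *
st=sense();print(st['time_s'],st['wrist_force'],st['tcp_pos'],hold(st['tcp_pos']))
plan((.5794,-.0844,.0095),-84)
c=cap('scene');im=c['frame'][:,:,::-1]
cv2.imwrite('pics/s11z.png',cv2.resize(im[175:255,175:300],None,fx=6.2,fy=6.2,interpolation=2))
c=cap('wrist');im=c['frame'][:,:,::-1]
cv2.imwrite('pics/w11z.png',cv2.resize(im[80:215,0:290],None,fx=2.7,fy=2.7,interpolation=2))
E
```

```text
18.6 [ 0.0287542   1.08333553 -1.43247591] [ 0.57948604 -0.08702008  0.00951929] [-111.6    0.2]
at [ 0.5795 -0.087   0.0095] yawy -83.93 z [-1.e-04  5.e-04 -1.e+00] -> shift [ 0.0002 -0.0026  0.    ] wz 0.001
```

View pics/s11z.png

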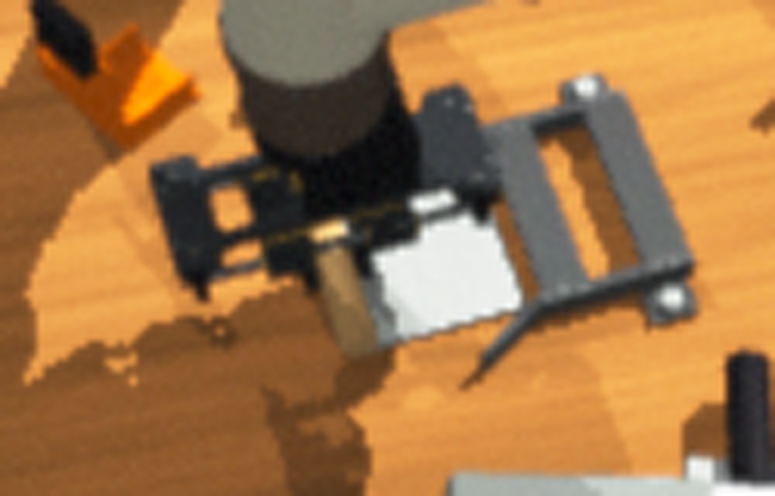

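View pics/w11z.png

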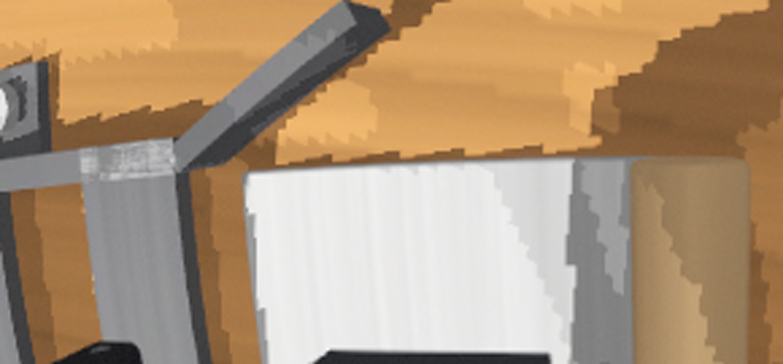

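```bash
python3 - <<'E'
from h import *
c=load('wrist')
W=lambda u,v,z:onz(c,(u+.5)/2.7-.5,80+(v+.5)/2.7-.5,z,True)
for n,p in dict(tipfar=W(244,173,.006),bladeback=W(628,160,.006),wingIn=W(185,173,.02),roofouter=W(172,138,.02),wingfarend=W(388,25,.02),roofback=W(84,150,.02),roofback2=W(95,270,.02),roofront2=W(202,320,.02)).items(): print(n,np.round(p[:2],4),hold(p))
E
```

```text
tipfar [0.6231 0.02  ] [ -9.7 -54.4]
bladeback [ 0.6322 -0.0695] [-99.7 -54.1]
wingIn [0.6243 0.0276] [ -2.3 -56.3]
roofouter [0.6318 0.0315] [  0.8 -64.3]
wingfarend [ 0.6564 -0.0204] [-53.4 -83.3]
roofback [0.6285 0.0596] [ 29.  -63.9]
roofback2 [0.5999 0.057 ] [ 29.5 -35.1]
roofront2 [0.5913 0.0239] [ -2.6 -23.1]
```

Against the wrist-view holder corners the blade sits about 1 mm towards the far side. I'll shift it 1 mm and insert slowly.

Emit:
jog_arm --pt "1 -0.001 -0.003 0 0 0 0" --pt "1 -0.001 -0.006 0 0 0 0" --pt "1 -0.001 -0.01 0 0 0 0" --pt "1 -0.001 -0.014 0 0 0 0" --pt "1 -0.001 -0.018 0 0 0 0" --pt "1 -0.001 -0.022 0 0 0 0" --pt "1 -0.001 -0.026 0 0 0 0" --pt "1 -0.001 -0.03 0 0 0 0" --pt "1 -0.001 -0.03 0 0 0 0" --pt "1 -0.001 -0.03 0 0 0 0"

```text
time_s: 19.53
tcp_pos: [0.5753, -0.0575, 0.0095]
ee_rot: [[0.994, 0.105, -0.0], [0.105, -0.994, 0.0], [0.0, -0.0, -1.0]]
wrist_force: [-0.4, 1.1, -1.6]
gripper_width: 0.265
```

Emit:
jog_arm --pt "1 0 -0.004 0 0 0 0" --pt "1 0 -0.008 0 0 0 0" --pt "1 0 -0.012 0 0 0 0" --pt "1 0 -0.016 0 0 0 0" --pt "1 0 -0.02 0 0 0 0" --pt "1 0 -0.024 0 0 0 0" --pt "1 0 -0.028 0 0 0 0" --pt "1 0 -0.03 0 0 0 0" --pt "1 0 -0.03 0 0 0 0" --pt "1 0 -0.03 0 0 0 0"

```text
time_s: 20.37
tcp_pos: [0.5722, -0.0278, 0.0095]
ee_rot: [[0.994, 0.105, 0.0], [0.105, -0.994, 0.0], [0.0, -0.0, -1.0]]
wrist_force: [0.2, 1.8, -1.8]
gripper_width: 0.264
```

```bash
python3 - <<'E'
from h import *
st=sense();print(st['time_s'],st['wrist_force'],st['tcp_pos'],hold(st['tcp_pos']))
c=cap('scene');im=c['frame'][:,:,::-1]
cv2.imwrite('pics/s12z.png',cv2.resize(im[175:255,175:300],None,fx=6.2,fy=6.2,interpolation=2))
c=cap('wrist');im=c['frame'][:,:,::-1]
cv2.imwrite('pics/w12z.png',cv2.resize(im[80:215,0:290],None,fx=2.7,fy=2.7,interpolation=2))
E
```

```text
20.3667 [ 0.16189332  1.77745463 -1.77577981] [ 0.57223349 -0.02782235  0.00951204] [-52.    1.2]
```

View pics/s12z.png

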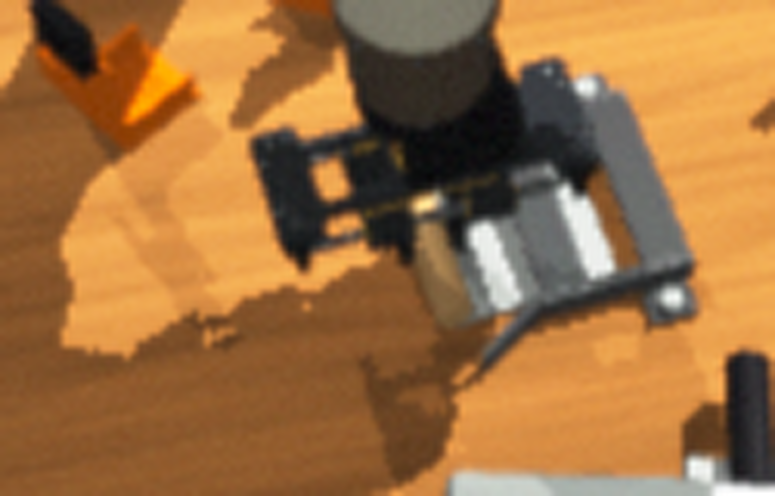

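View pics/w12z.png

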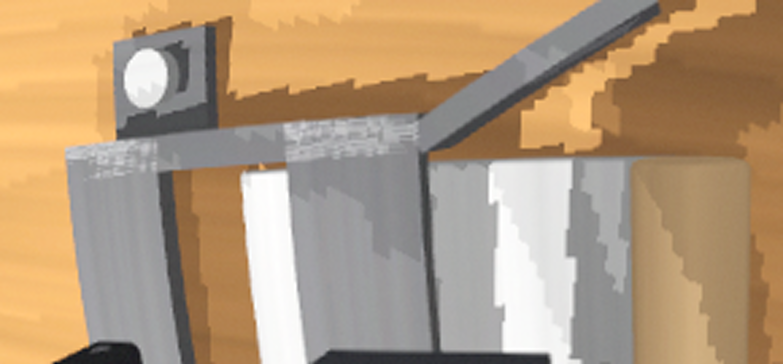

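The blade tip shows in the roof window at zoomed (243,170) and there is no side force. I'll go 14 mm further, then release.

Emit:
jog_arm --pt "1 0 -0.003 0 0 0 0" --pt "1 0 -0.006 0 0 0 0" --pt "1 0 -0.009 0 0 0 0" --pt "1 0 -0.012 0 0 0 0" --pt "1 0 -0.014 0 0 0 0" --pt "1 0 -0.014 0 0 0 0" --pt "1 0 -0.014 0 0 0 0" --pt "0.45 0 -0.014 0 0 0 0" --pt "0.4 0 -0.014 0 0 0 0" --pt "0.4 0 -0.014 0 0 0 0"

```text
time_s: 21.3
tcp_pos: [0.5713, -0.0145, 0.0099]
ee_rot: [[0.994, 0.105, 0.001], [0.105, -0.994, -0.0], [0.001, 0.0, -1.0]]
wrist_force: [0.8, 0.3, 0.1]
gripper_width: 0.296
```

```bash
python3 - <<'E'
from h import *
st=sense();print(st['time_s'],st['wrist_force'],st['tcp_pos'],hold(st['tcp_pos']),st['gripper_width'])
E
```

```text
21.3 [0.80611433 0.29554139 0.07259289] [ 0.57129151 -0.01450407  0.00992719] [-38.6   0.8] 0.2956949094972991
```

Emit:
jog_arm --pt "0.3 0 0 0 0 0 0" --pt "0.2 0 0 0 0 0 0" --pt "0.2 0 0 0 0 0 0" --pt "0.2 0 0 0 0 0 0" --pt "0.2 0 0 -0.01 0 0 0" --pt "0.2 0 0 -0.025 0 0 0" --pt "0.2 0 0 -0.045 0 0 0" --pt "0.2 0 0 -0.06 0 0 0" --pt "0.3 0 0 -0.06 0 0 0" --pt "0.5 0 0 -0.06 0 0 0"

```text
time_s: 22.13
tcp_pos: [0.5714, -0.0143, 0.0709]
ee_rot: [[0.994, 0.105, 0.003], [0.105, -0.994, 0.001], [0.003, -0.001, -1.0]]
wrist_force: [-0.2, -0.6, -0.6]
gripper_width: 0.339
```

Emit:
jog_arm --pt "1 0 0.015 0 0 0 0" --pt "1 0 0.03 0 0 0 0" --pt "1 0 0.045 0 0 0 0" --pt "1 0 0.055 0 0 0 0" --pt "1 0 0.06 0 0 0 0" --pt "1 0 0.06 0 0 0 0" --pt "1 0 0.06 0 0 0 0" --pt "1 0 0.06 0 0 0 0" --pt "1 0 0.06 0 0 0 0" --pt "1 0 0.06 0 0 0 0"

```text
time_s: 22.97
tcp_pos: [0.5771, -0.0736, 0.0696]
ee_rot: [[0.994, 0.106, 0.0], [0.106, -0.994, 0.0], [0.0, -0.0, -1.0]]
wrist_force: [0.0, 0.0, 0.7]
gripper_width: 0.005
```

```bash
python3 - <<'E'
from h import *
st=sense();print(st['time_s'],st['wrist_force'],st['tcp_pos'],hold(st['tcp_pos']),st['gripper_width'])
c=cap('scene');im=c['frame'][:,:,::-1]
cv2.imwrite('pics/s13z.png',cv2.resize(im[175:255,175:300],None,fx=6.2,fy=6.2,interpolation=2))
c=cap('wrist','w13.png');im=c['frame'][:,:,::-1]
E
```

```text
22.9667 [0.00912943 0.02794013 0.71182391] [ 0.57708374 -0.07359083  0.06956573] [-98.    1.2] 0.00461002946821951
```

View pics/s13z.png

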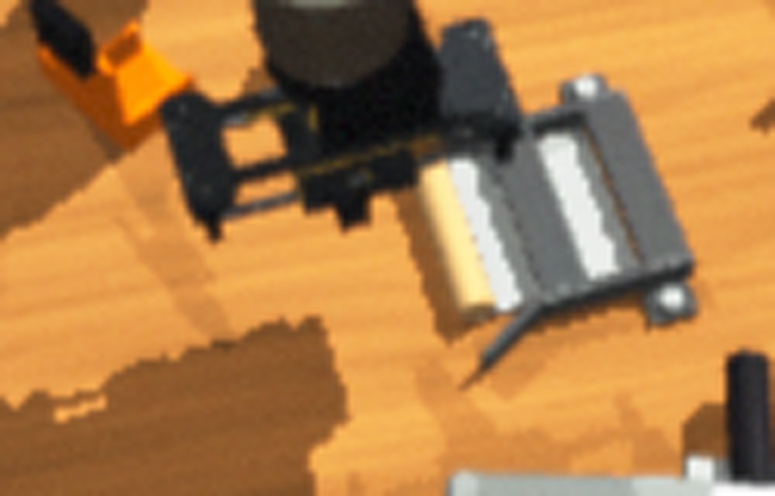

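View pics/w13.png

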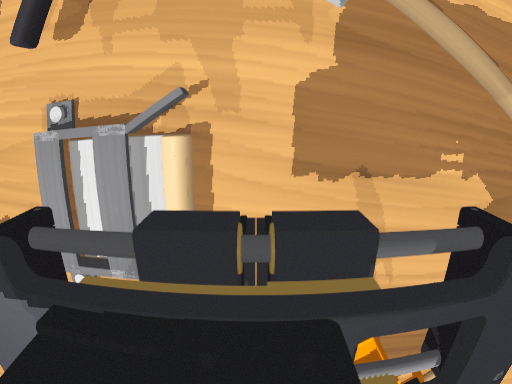

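The scraper lies straight in the slot, its bar clear of the fingers at wrist view (176,170). I'll lower behind it and push.

Emit:
jog_arm --pt "1 0 0 0.015 0 0 0" --pt "1 0 0 0.03 0 0 0" --pt "1 0 0 0.045 0 0 0" --pt "1 0 0 0.055 0 0 0" --pt "1 0 0 0.059 0 0 0" --pt "1 0 0 0.059 0 0 0" --pt "1 0 -0.01 0.059 0 0 0" --pt "1 0 -0.018 0.059 0 0 0" --pt "1 0 -0.024 0.059 0 0 0" --pt "1 0 -0.028 0.059 0 0 0"

```text
time_s: 23.9
tcp_pos: [0.5745, -0.045, 0.0113]
ee_rot: [[0.994, 0.106, 0.001], [0.106, -0.994, 0.0], [0.002, -0.0, -1.0]]
wrist_force: [-0.6, -0.2, 0.2]
gripper_width: 0.005
```

Emit:
jog_arm --pt "1 0 -0.002 0 0 0 0" --pt "1 0 -0.004 0 0 0 0" --pt "1 0 -0.006 0 0 0 0" --pt "1 0 -0.008 0 0 0 0" --pt "1 0 -0.01 0 0 0 0" --pt "1 0 -0.012 0 0 0 0" --pt "1 0 -0.014 0 0 0 0" --pt "1 0 -0.016 0 0 0 0" --pt "1 0 -0.018 0 0 0 0" --pt "1 0 -0.02 0 0 0 0"

```text
time_s: 24.73
tcp_pos: [0.5719, -0.0265, 0.0105]
ee_rot: [[0.994, 0.105, -0.0], [0.105, -0.994, -0.0], [-0.0, 0.0, -1.0]]
wrist_force: [0.2, -3.2, -0.2]
gripper_width: 0.01
```

```bash
python3 - <<'E'
from h import *
st=sense();print(st['time_s'],st['wrist_force'],st['tcp_pos'],hold(st['tcp_pos']))
c=cap('wrist','w14.png');im=c['frame'][:,:,::-1]
cv2.imwrite('pics/w14z.png',cv2.resize(im[60:290,0:290],None,fx=2.5,fy=2.5,interpolation=2))
E
```

```text
24.7333 [ 0.19667603 -3.18375984 -0.24402316] [ 0.57194    -0.02653798  0.01052055] [-50.7   1.4]
```

View pics/w14z.png

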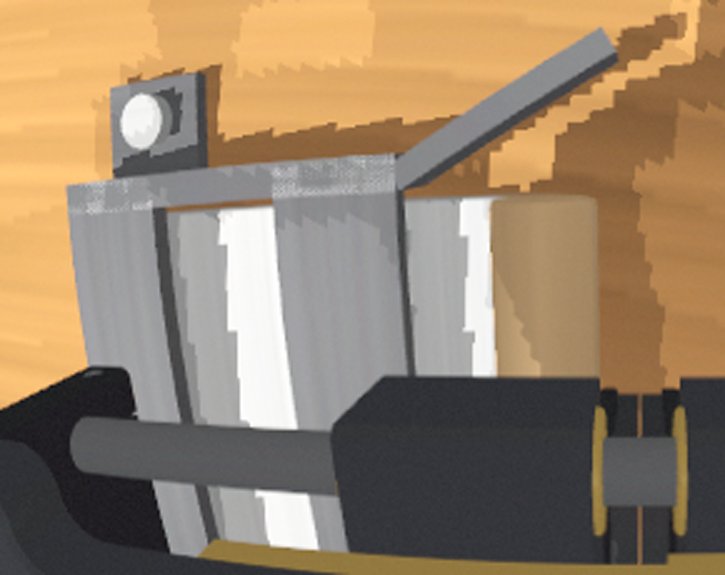

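The fingers are pushing at 3 N with about 20 mm left between bar and roof. Continuing until it meets the stop.

Emit:
jog_arm --pt "1 0 -0.002 0 0 0 0" --pt "1 0 -0.004 0 0 0 0" --pt "1 0 -0.005 0 0 0 0" --pt "1 0 -0.006 0 0 0 0" --pt "1 0 -0.007 0 0 0 0" --pt "1 0 -0.008 0 0 0 0" --pt "1 0 -0.009 0 0 0 0" --pt "1 0 -0.01 0 0 0 0" --pt "1 0 -0.01 0 0 0 0" --pt "1 0 -0.01 0 0 0 0"

```text
time_s: 25.62
tcp_pos: [0.571, -0.0163, 0.0105]
ee_rot: [[0.994, 0.105, 0.0], [0.105, -0.994, 0.0], [0.0, -0.0, -1.0]]
wrist_force: [0.3, -1.0, -0.2]
gripper_width: 0.005
```

```bash
python3 - <<'E'
from h import *
st=sense();print(st['time_s'],st['wrist_force'],st['tcp_pos'],hold(st['tcp_pos']))
c=cap('wrist','w15.png');im=c['frame'][:,:,::-1]
cv2.imwrite('pics/w15z.png',cv2.resize(im[60:290,0:290],None,fx=2.5,fy=2.5,interpolation=2))
W=lambda u,v,z:onz(c,(u+.5)/2.5-.5,60+(v+.5)/2.5-.5,z,True)
E
```

```text
25.6167 [ 0.33976743 -0.96704985 -0.24535418] [ 0.57098392 -0.01628846  0.01053334] [-40.4   1.2]
```

View pics/w15z.png

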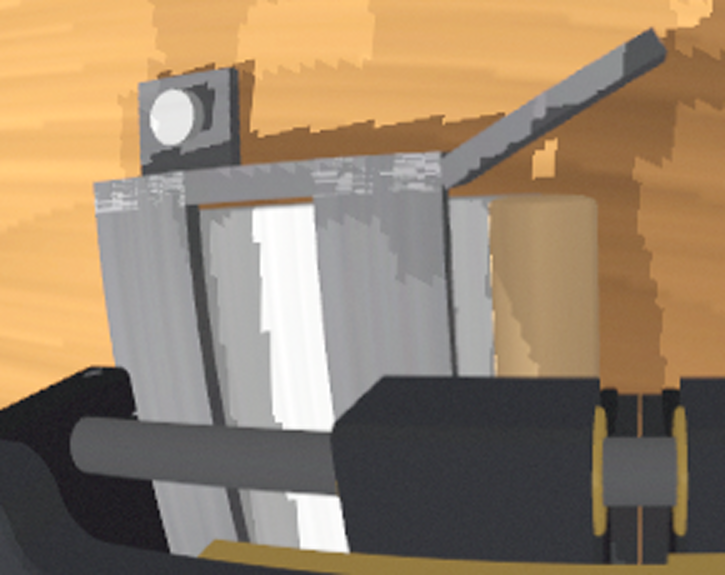

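Emit:
jog_arm --pt "1 0 -0.001 0 0 0 0" --pt "1 0 -0.0015 0 0 0 0" --pt "1 0 -0.002 0 0 0 0" --pt "1 0 -0.0025 0 0 0 0" --pt "1 0 -0.003 0 0 0 0" --pt "1 0 -0.0035 0 0 0 0" --pt "1 0 -0.004 0 0 0 0" --pt "1 0 -0.0045 0 0 0 0" --pt "1 0 -0.005 0 0 0 0" --pt "1 0 -0.005 0 0 0 0"

```text
time_s: 26.5
tcp_pos: [0.5708, -0.0127, 0.0106]
ee_rot: [[0.994, 0.105, 0.0], [0.105, -0.994, -0.001], [0.0, 0.001, -1.0]]
wrist_force: [2.0, -8.6, -1.1]
gripper_width: 0.009
```

Emit:
jog_arm --pt "1 0 -0.0005 0 0 0 0" --pt "1 0 -0.001 0 0 0 0" --pt "1 0 -0.0015 0 0 0 0" --pt "1 0 -0.002 0 0 0 0" --pt "1 0 -0.002 0 0 0 0" --pt "1 0 -0.002 0 0 0 0" --pt "1 0 -0.002 0 0 0 0" --pt "1 0 -0.002 0 0 0 0" --pt "1 0 -0.002 0 0 0 0" --pt "1 0 -0.002 0 0 0 0"

```text
time_s: 27.33
tcp_pos: [0.5707, -0.0125, 0.0109]
ee_rot: [[0.994, 0.105, -0.0], [0.105, -0.994, -0.003], [-0.0, 0.003, -1.0]]
wrist_force: [3.7, -14.9, -0.8]
gripper_width: 0.006
```

```bash
python3 - <<'E'
from h import *
st=sense();print(st['time_s'],st['wrist_force'],st['tcp_pos'],hold(st['tcp_pos']))
c=cap('wrist','w16.png');im=c['frame'][:,:,::-1]
cv2.imwrite('pics/w16z.png',cv2.resize(im[60:290,0:290],None,fx=2.5,fy=2.5,interpolation=2))
E
```

```text
27.3333 [  3.74339167 -14.85382026  -0.78596146] [ 0.57071499 -0.0125021   0.01087666] [-36.6   1.1]
```

View pics/w16z.png

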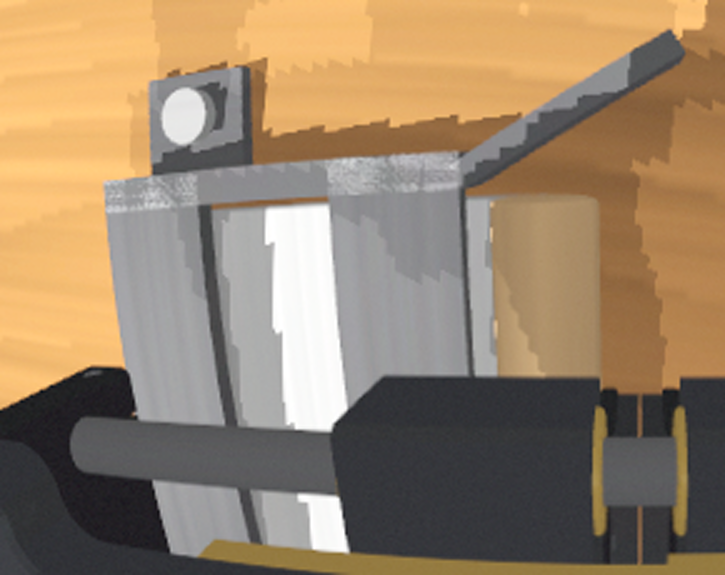

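It is at the stop: 15 N and no further travel, with a gap to the roof of about 25 px ≈ 5 mm. I'll back off and rise.

Emit:
jog_arm --pt "1 0 0.003 0 0 0 0" --pt "1 0 0.01 0 0 0 0" --pt "1 0 0.02 0 0 0 0" --pt "1 0 0.03 0 0 0 0" --pt "1 0 0.03 -0.02 0 0 0" --pt "1 0 0.03 -0.05 0 0 0" --pt "1 0 0.04 -0.09 0 0 0" --pt "1 0 0.06 -0.13 0 0 0" --pt "1 0 0.09 -0.17 0 0 0" --pt "1 0 0.12 -0.2 0 0 0"

```text
time_s: 28.22
tcp_pos: [0.5823, -0.1212, 0.2049]
ee_rot: [[0.994, 0.107, 0.003], [0.107, -0.994, 0.0], [0.003, -0.0, -1.0]]
wrist_force: [1.4, -0.1, -0.2]
gripper_width: 0.008
```

Emit:
jog_arm --pt "1 0 0.03 -0.02 0 0 0" --pt "1 0 0.06 -0.03 0 0 0" --pt "1 0 0.08 -0.04 0 0 0" --pt "1 0 0.1 -0.04 0 0 0" --pt "1 0 0.1 -0.04 0 0 0" --pt "1 0 0.1 -0.04 0 0 0" --pt "1 0 0.1 -0.04 0 0 0" --pt "1 0 0.1 -0.04 0 0 0" --pt "1 0 0.1 -0.04 0 0 0" --pt "1 0 0.1 -0.04 0 0 0"

```text
time_s: 29.05
tcp_pos: [0.5925, -0.2193, 0.2418]
ee_rot: [[0.994, 0.106, -0.0], [0.106, -0.994, 0.0], [-0.0, -0.0, -1.0]]
wrist_force: [-0.5, 0.4, -0.5]
gripper_width: 0.004
```

```bash
python3 - <<'E'
from h import *
st=sense();print(st['time_s'],st['wrist_force'],st['tcp_pos'])
s=cap('scene','s17.png');im=s['frame'][:,:,::-1]
cv2.imwrite('pics/s17z.png',cv2.resize(im[135:255,215:400],None,fx=4.3,fy=4.3,interpolation=2))
t=cap('top','t17.png');im=t['frame'][:,:,::-1]
cv2.imwrite('pics/t17z.png',cv2.resize(im[160:290,90:300],None,fx=3.7,fy=3.7,interpolation=2))
E
```

```text
29.05 [-0.53790343  0.42662457 -0.45412763] [ 0.5925254  -0.21928016  0.24177497]
```

View pics/s17z.png

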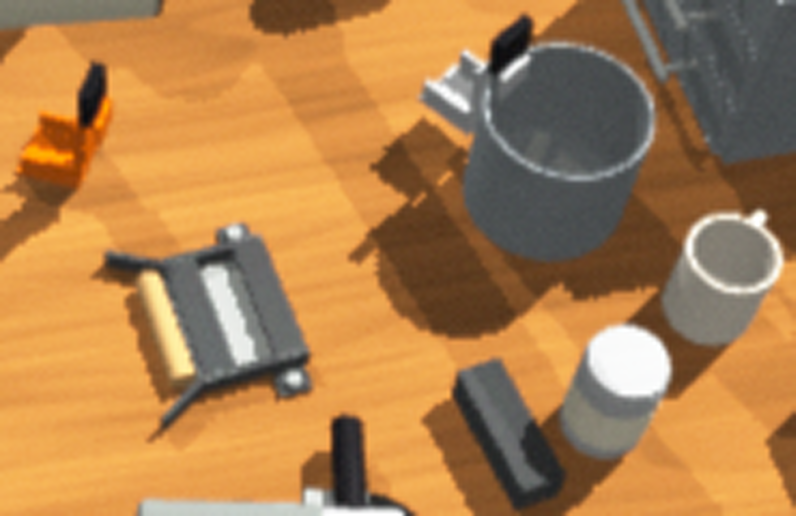

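View pics/t17z.png

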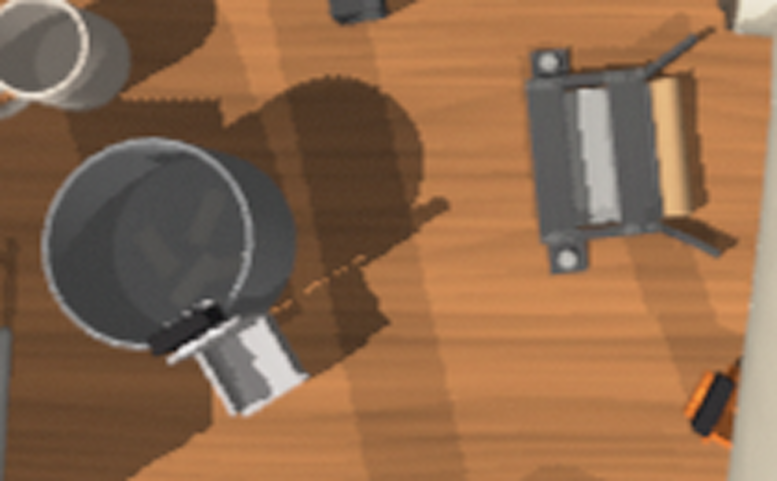

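Both views show the bar against the holder's roof edge (top zoom 652–695, 75–217) and the scoop on the rim, with its grip at (188,330). One numeric check before handing in.

```bash
python3 - <<'E'
from h import *
t=load('top');s=load('scene')
T=lambda u,v,z:onz(t,90+(u+.5)/3.7-.5,160+(v+.5)/3.7-.5,z)
S=lambda u,v,z:onz(s,215+(u+.5)/4.3-.5,135+(v+.5)/4.3-.5,z)
a,b=T(668,78,.024),T(684,214,.024); print('bar T',hold(a),hold(b),hold((a+b)/2),np.degrees(np.arctan2(*(b-a)[[1,0]]))-90)
print('roof mouth T',hold(T(642,72,.02)),hold(T(659,230,.02)),'bolts',hold(T(548,62,.01)),hold(T(567,259,.01)))
a,b=S(148,273,.024),S(181,375,.024); print('bar S',hold(a),hold(b),hold((a+b)/2)); print('bolts S',hold(S(233,233,.01)),hold(S(293,380,.01)))
g=T(186,330,.175);print('scoop grip',g,np.hypot(*(g[:2]-[.4897,.384])))
E
```

```text
bar T [-19.2 -54.8] [-20.6  54.6] [-19.9  -0.1] -263.22848363059484
roof mouth T [  1.  -62.2] [ 0.3 65.1] bolts [ 76.  -79.3] [75.5 80.5]
bar S [-14.5  53.7] [-17.6 -53.8] [-16.  -0.]
bolts S [74.7 80.2] [ 76.  -80.3]
scoop grip [0.43081338 0.33934677 0.175     ] 0.07390227025572763
```

```bash
python3 - <<'E'
from h import *
print(finish_job()); print(sense()['time_s'])
E
```

```text
the job is handed in; nothing more can be done
None
the job is handed in; nothing more can be done
```

The scoop hangs by its hook on the bucket rim and the scraper is home in the slot. I handed the job in at about 29 s of the 61 s allowed; no verdict was reported.

- **Scoop:** I lifted it by its grip and hung it on the robot-facing side of the rim, with the pan outside the bucket. After release it stayed upright with nothing touching it. Its grip measures 74 mm from the bucket's axis, against 73 mm for the middle of the wall.
- **Scraper:** I gripped it by its bar, slid it flat onto the slot's centre line and about 65 mm in. Then I let go and pushed it from behind with shut fingers until it stopped moving at about 15 N. It was never lifted.
- **Last checks:** the bar is centred within about 1 mm and aligned within about 1°. The two views put its centre 16 mm (scene) and 20 mm (top) before the slot mouth, against 17 mm when fully home. That 4 mm disagreement is mostly calibration and pixel reading; the firm stop and a gap of about 5 mm to the roof both say it is home.
- **Bystanders:** none looked moved in the last pictures, which I judged by eye. The gripper was clear of everything at the end.

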